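# Shingle fly boxes on the display rack

### The arm

A 6-joint arm with a two-finger parallel gripper is mounted at the origin on the work surface. World frame = base frame: x ahead of the robot, y to its left, z up, the work surface at z = 0. Lengths are in mm, angles in rad, forces in N, time in s.
With the tool pointing down it reaches from about 275 to 750 mm from the base axis. Payload 10.2 kg.
Tool frame: the origin (TCP) lies midway between the tips of the shut fingers; the grasp point (between the pads) lies 19 mm behind it; z points along the fingers, y is the line along which they close (so a half turn about z gives the same grasp; the last joint's range is limited). The gripper opens to 85 mm and grips with 20 to 120 N. Pads are 22 mm wide; open, the fingers measure 114 mm over their backs; the gripper's body (76 mm by 85 mm) begins 54 mm behind the grasp point. The pads swing forward as they close: fully open they stand 13 mm farther back than shut.
Start: joints at [-1.404, 0.313, 1.498, -0, 1.331, -0.223], TCP at [199.49, -485.628, 231.294] pointing down, gripper open.
Joint ranges: [-2.94, 2.94], [-0.97, 2.17], [0.19, 2.56], [-1.23, 4.37], [0.02, 3.11], [-2.88, 2.88]. Speed limits (rad/s): [2.39, 2.39, 3.01, 3.14, 3.14, 3.14].

### API

Orientations are given as a unit quaternion [w, x, y, z].
In Python, from rig import ctrl gives the robot as it stands.
- The arm moves only by the tool send_rows, never from a script. Its argument "targets" is a list of rows, each a list of 7 numbers: the closure, from -1 (fully open) to 1 (shut), so that 0 is half open, then the shift along the tool's x, y, z in m, then the turn, a rotation vector about the tool's x, y, z in rad. In form: [[claw, dx, dy, dz, ax, ay, az], ...]. A call has exactly 10 rows; each row shifts and turns the commanded pose from where the row before left it, along the tool's axes as they then stand; what a row does not reach is not made up. A row lasts 1/8 s, in which the tool goes at most 62.5 mm and 10.7 degrees, less where a joint would pass 70% of its speed; a pose out of reach is approached as far as the arm can. A call with a gripper value outside its range is refused whole. The fingers move at their own pace and stop on an object; "squeeze" is the grip in N (left out, the last holds). Time passes only in rows, so rows that do not move let the fingers close, or fill a call up. It gives the time, the measured TCP pose, the force, the opening and the grip force at its end, in the units of the state.
- ctrl.sense(): the state, without advancing time (a new reading comes with each control period).
- ctrl.capture(name): name is "scene" or "top" or "wrist"; returns a dict with "img" (384x512x3 uint8, red, green, blue), "camera_matrix" (3x3 intrinsics, pixels), "R" (3x3) and "t" (3): a world point X has camera coordinates R X + t. Camera axes: x right, y down, z forward; pixel columns grow to the right and rows downward; lengths in mm; the calibration is good to about 2 mm. A picture is of the moment at which its call begins. There is no depth.
- ctrl.finish_job(): hands the job in; it is judged then, once.
Trained networks look in a picture, given as the dict that the camera call returned (one of the last four; its "shot" number tells which), for a name from the list of things; names that differ only in an ending like _2 or _b are one class to them, and where a whole thing is asked for, a point or a joint stands for the part that bears it (a point fixed in the world has none). Each returns a list of dicts, best first, with "score" (0 to 1); they miss things now and then, are a little off and sometimes report something else, mostly with a low value. They report only what shows in the picture. A call takes as long as a camera call. They do not tell look-alikes from the thing itself.
- ctrl.boxes_of(query, picture): "extent" ([left, top, width, height] in pixels, round what is visible of it).
- ctrl.landmark_of(query, picture): "point" ([column, row] in pixels: a listed point, or the origin of a listed thing).
The state is a dict: "time_s": time; "joints": joint angles; "dq": joint speeds; "tau": joint torques, N m; "eef_pos": TCP position; "ee_rot": TCP orientation; "force": force on the tool from outside, world axes, zero at the start; "wrist_torque": the same for the moment, N m; "grip_width": opening from 0.0 (shut) to 1.0 (fully open); "grip_force": force on a finger pad.
Only numpy, scipy, OpenCV 4.12 (cv2) and the standard library are available. Lean on these libraries where they do the work, as an engineer would, in place of code of your own. Each camera call takes 0.05 s, during which the arm holds its last target. There are 200 camera calls.

### The job

Finish the overlapping row of fly boxes on the sloped display rack: one is already lying behind the top batten. Take the three from the stack and lay one behind each of the lower battens, working down from the top, window up, square to the rack and in line, each with its foot down on the bed and up against its batten and its upper end resting on the box above it, like roof tiles. Lay them down gently, no dropping or forcing, and leave the box already there and the other things on the table where they are.

Things in the scene. Friction and masses are not known exactly. Their poses are not given: they have to be found in the camera images.
- bed: Sloped bed of the fixed wooden display rack: plywood board 326 x 130 x 8 mm, no side walls, rising 18 degrees from horizontal, high end towards the robot. Origin on its upper face, centre line, at the uphill face of the lowest batten, 22 mm above the table; x uphill along the board (it spans x -23 to +303 mm), y across, z square out of it. Grippy: a box let go may stay where it is and not slide down.
- batten1 (a point): Lowest batten (bed x = 0): centre of its uphill face, at the board. All four battens cross the bed, 6 mm high, 6 mm wide along the slope, 120 mm long, 64 mm apart. Axes as the bed's.
- batten2 (a point): Third batten from the top (bed x = 64 mm), same point. A box laid here like a roof tile has its foot's lower edge on the board against the batten's uphill face and rests, about 62 mm up its length, on the upper edge of the next box's foot: it slopes 12 degrees more than the bed, 30 to 31 in all, its origin 52 mm uphill of this point and 11 mm off the board. So at battens 1 and 3.
- batten3 (a point): Second batten from the top (bed x = 128 mm), same point, next below the box already laid.
- batten4 (a point): Top batten (bed x = 192 mm), same point; box_top lies behind it.
- box_top: Slim closed fly box of white plastic, 104 long x 60 wide x 14 mm thick, about 70 g, plain rigid sides, the same either end round, a window on top showing tied flies. Origin at the centre of its underside, x along the length, y across the width, z out through the window. This one already lies flat on the bed behind the top batten (the one at 192 mm).
- box_a: Slim closed fly box of white plastic, 104 long x 60 wide x 14 mm thick, about 70 g, plain rigid sides, the same either end round, a window on top showing tied flies. Origin at the centre of its underside, x along the length, y across the width, z out through the window. The lowest of the stack of three, lying on the mat.
- box_b: Slim closed fly box of white plastic, 104 long x 60 wide x 14 mm thick, about 70 g, plain rigid sides, the same either end round, a window on top showing tied flies. Origin at the centre of its underside, x along the length, y across the width, z out through the window. The middle one of the stack, lying on box_a, a little askew.
- box_c: Slim closed fly box of white plastic, 104 long x 60 wide x 14 mm thick, about 70 g, plain rigid sides, the same either end round, a window on top showing tied flies. Origin at the centre of its underside, x along the length, y across the width, z out through the window. The top one of the stack, lying on box_b, a little askew.
- mat: Thin dark foam mat, fixed, 190 x 140 x 3 mm, on which the stack waits. Origin under its centre, x along the 190 mm. It is on the other side of the table's middle from the rack.
- scissors: Bystander: small blue-handled scissors lying flat, 100 mm long, 8 mm high. Origin at the pivot, on the table; x towards the points.
- cement: Bystander: amber glass jar with a black cap, 34 mm across, 55 mm tall, standing. Origin at the centre of its underside.
- lighter: Bystander: flat blue pocket lighter, 80 x 24 x 12 mm, lying. Origin near the middle of its underside, x along it.
- brush: Bystander: small black-handled brush, 140 mm long, lying flat. x along it.
- spool: Bystander: wooden thread spool, 30 mm across, 30 mm tall, standing. Origin at the centre of its underside.
- hookbox: Bystander: clear plastic hook box, 75 x 50 x 18 mm, lying flat. Origin at the centre of its underside.
There are look-alikes about, which are no part of the job. Leave any blue or purple look-alike of the box_c alone.

How it is judged:
By the outcome, as a careful person would: the job done as asked, in the order asked, and still so for the second after the job is handed in, with the robot touching nothing.
It also fails if it takes over 72 s, if anything falls off the work surface, if the arm or the gripper's body presses on something with over 40 N, if the wrist force passes 120 N, or if a joint passes its speed limit or range.

## Working session

There is one attempt and no reset: what is moved stays moved. The work goes in short steps, Python scripts to look and compute and a tool call to move; the robot and the scene stay as the last step left them, time stands still between calls to the robot, and variables do not carry over. Pictures are saved under pics/ and viewed, at most 10 in all, crops included, and the job is handed in when it is done.

Besides the shell and the picture viewer there is one more tool, called after "Call:" in YAML: its name, and indented under it one key for each argument. send_rows: Moves the arm, as the interface text tells. Its arguments: {"type":"object","properties":{"targets":{"type":"array"},"squeeze":{"type":"number"}},"required":["targets"]}

```bash
mkdir -p pics; ls; python3 - <<'E'
from rig import ctrl
import cv2,numpy as np
s=ctrl.sense();print(s['time_s'],s['eef_pos'],s['ee_rot'],s['grip_width'])
ims=[]
for n in ['scene','top']:
    p=ctrl.capture(n);cv2.imwrite(f'pics/{n}0.png',p['img'][:,:,::-1])
    print(n,p['camera_matrix'],p['R'],p['t'])
    for q in ['box_a','box_top','mat','bed','batten1','batten2','batten3','batten4']:
        print(q,[(np.round(d['point']).tolist(),round(d['score'],2)) for d in ctrl.landmark_of(q,p)][:6])
E
```

```text
pics
0.0 [ 199.43127744 -485.36031192  230.71966026] [-6.72339027e-04  9.81066971e-01  1.93667617e-01  3.54365791e-06] 1.001039911348816
scene [[388.97490911   0.         256.41058216]
 [  0.         388.97490911 195.97800336]
 [  0.           0.           1.        ]] [[ 0.6010091   0.79920014 -0.00819742]
 [ 0.57824512 -0.44188265 -0.68583694]
 [-0.55174327  0.40745412 -0.72770907]] [-287.96191027 -227.3806776  1344.49131334]
box_a [([207.0, 258.0], 0.94), ([112.0, 217.0], 0.78), ([166.0, 217.0], 0.76), ([209.0, 260.0], 0.71), ([224.0, 348.0], 0.7), ([204.0, 260.0], 0.54)]
box_top []
mat [([217.0, 263.0], 0.93)]
bed [([362.0, 226.0], 0.78)]
batten1 [([312.0, 172.0], 0.76), ([364.0, 226.0], 0.63), ([342.0, 213.0], 0.6), ([329.0, 194.0], 0.59)]
batten2 [([312.0, 172.0], 0.76), ([364.0, 226.0], 0.63), ([342.0, 213.0], 0.6), ([329.0, 194.0], 0.59)]
batten3 [([312.0, 172.0], 0.76), ([364.0, 226.0], 0.63), ([342.0, 213.0], 0.6), ([329.0, 194.0], 0.59)]
batten4 [([312.0, 172.0], 0.76), ([364.0, 226.0], 0.63), ([342.0, 213.0], 0.6), ([329.0, 194.0], 0.59)]
top [[484.15918749   0.         2
[... 227 characters left out ...]
88e-02 -9.89892749e-01]] [  20.31380841  492.03166496 1601.41239733]
box_a [([318.0, 187.0], 0.88), ([339.0, 129.0], 0.76), ([320.0, 246.0], 0.7), ([356.0, 270.0], 0.7), ([207.0, 203.0], 0.64)]
box_top [([208.0, 206.0], 0.79)]
mat [([312.0, 188.0], 0.78)]
bed [([211.0, 140.0], 0.69)]
batten1 [([210.0, 155.0], 0.9), ([211.0, 188.0], 0.84), ([208.0, 169.0], 0.68), ([206.0, 136.0], 0.63)]
batten2 [([210.0, 155.0], 0.9), ([211.0, 188.0], 0.84), ([208.0, 169.0], 0.68), ([206.0, 136.0], 0.63)]
batten3 [([210.0, 155.0], 0.9), ([211.0, 188.0], 0.84), ([208.0, 169.0], 0.68), ([206.0, 136.0], 0.63)]
batten4 [([210.0, 155.0], 0.9), ([211.0, 188.0], 0.84), ([208.0, 169.0], 0.68), ([206.0, 136.0], 0.63)]
```

View pics/scene0.png

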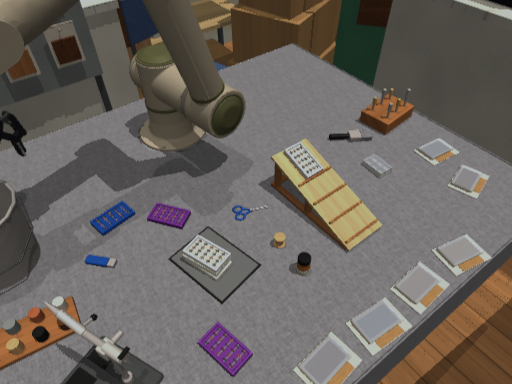

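View pics/top0.png

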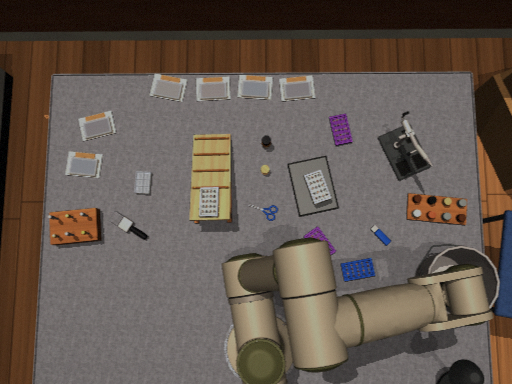

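The scene view shows the rack at about (325,190) with box_top at (302,160), and the stack on the mat at (207,256). Blue and purple look-alikes lie at (112,217), (168,215) and (224,348). In the top view the rack is at (211,178) and the stack at (318,187).

```bash
cat > h.py <<'E'
import numpy as np, cv2
from scipy.optimize import least_squares
from scipy.spatial.transform import Rotation as Ro
def proj(p,X):
    c=(np.atleast_2d(X)@np.array(p['R']).T+p['t'])@np.array(p['camera_matrix']).T
    return c[:,:2]/c[:,2:]
def ray(p,uv,z):
    R=np.array(p['R']);d=R.T@np.linalg.inv(p['camera_matrix'])@np.array([*uv,1.]);c=-R.T@p['t']
    return c+d*(z-c[2])/d[2]
def bedR(psi): # bed axes; psi = world heading of uphill direction
    return Ro.from_euler('z',psi)*Ro.from_euler('y',-18,degrees=True)
def toolpose(s):
    q=s['ee_rot'];return np.array(s['eef_pos']),Ro.from_quat([q[1],q[2],q[3],q[0]])
E
python3 - <<'E'
from rig import ctrl
from h import *
obs=[]
for n in ['scene','top']:
    p=ctrl.capture(n)
    pts=[d['point'] for d in ctrl.landmark_of('batten1',p)][:4]
    pts=sorted(pts,key=lambda u:-u[1] if n=='scene' else u[1])
    obs+= [(p,u,64*i) for i,u in enumerate(pts)]
    if n=='top':
        print('stack',ray(p,ctrl.landmark_of('box_a',p)[0]['point'],31));
        print('mat',ray(p,ctrl.landmark_of('mat',p)[0]['point'],0))
def f(v):
    return np.concatenate([proj(p,np.array([v[0],v[1],22])+bedR(v[2]).apply([a,0,0]))[0]-u for p,u,a in obs])
r=least_squares(f,[600,100,3.14],loss='soft_l1');print(r.x,np.round(r.fun,1))
E
```

```text
stack [ 533.8458164  -200.85769317   31.        ]
mat [ 539.8298716  -177.68318098    0.        ]
[701.36669559 175.87061791 -34.54708728] [ 0.2  1.1  3.8 -2.9  1.2  2.4 -0.2  1.4  0.3  1.   0.3  0.4  1.6  1.1
 -0.9  2.6]
```

Call:
send_rows:
  targets:
    - [-1, 0.045, -0.016, 0, 0, 0, 0]
    - [-1, 0.045, -0.016, 0, 0, 0, 0]
    - [-1, 0.045, -0.016, 0, 0, 0, 0]
    - [-1, 0.045, -0.016, 0, 0, 0, 0]
    - [-1, 0.045, -0.016, 0, 0, 0, 0]
    - [-1, 0.045, -0.016, 0, 0, 0, 0]
    - [-1, 0.045, -0.016, 0, 0, 0, 0]
    - [-1, 0.045, -0.016, 0, 0, 0, 0]
    - [-1, 0.045, -0.016, 0, 0, 0, 0]
    - [-1, 0, 0, 0, 0, 0, 0]
  squeeze: 25

```text
time_s: 2.45
eef_pos: [520.8, -196.5, 231.0]
ee_rot: [-0.0, 0.981, 0.196, 0.0]
force: [-0.5, 0.1, -0.0]
grip_width: 1.003
grip_force: 0.0
```

```bash
python3 - <<'E'
from rig import ctrl
from h import *
p=ctrl.capture('wrist');cv2.imwrite('pics/w1.png',p['img'][:,:,::-1])
s=ctrl.sense();print(s['time_s'],s['eef_pos'],s['force'])
print(-np.array(p['R']).T@p['t'],np.round(p['R'],2).tolist())
print([(d['extent'],d['score']) for d in ctrl.boxes_of('box_a',p)][:3])
E
```

```text
2.5 [ 519.83074011 -197.71942749  231.01187206] [-0.07643117 -0.27993751  0.51706771]
[ 595.0199752  -165.66520679  373.12649883] [[0.38, -0.92, -0.0], [-0.88, -0.36, 0.31], [-0.29, -0.12, -0.95]]
[([175.7, 240.0, 63.2, 75.5], 0.89), ([370.9, 0.0, 73.5, 51.0], 0.76), ([229.7, 327.5, 80.4, 27.4], 0.75)]
```

View pics/w1.png

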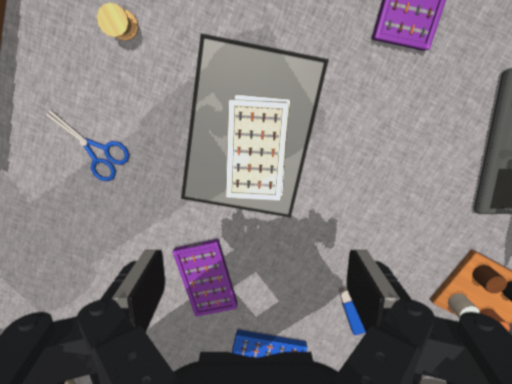

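The wrist view shows the stack around (258,148), slightly askew. A lower box peeks out along the top and right edges. I'll zoom in for the corners.

```bash
python3 - <<'E'
import cv2
i=cv2.imread('pics/w1.png')[85:210,210:310]
cv2.imwrite('pics/w1z.png',cv2.resize(i,None,fx=4.8,fy=4.8,interpolation=cv2.INTER_CUBIC))
E
```

```text
(no output)
```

View pics/w1z.png

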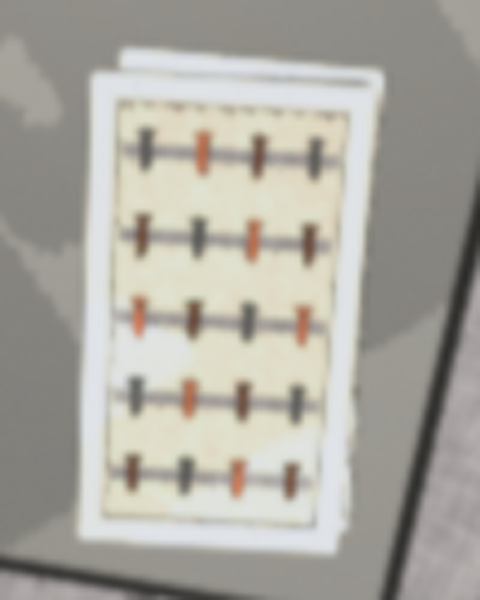

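```bash
python3 - <<'E'
from rig import ctrl
from h import *
p=ctrl.capture('wrist')
W=np.array([[120,100],[348,112],[313,525],[103,517]]);O=np.array([[92,72],[370,88],[336,553],[80,541]])
for Q in (O,W):
    P=np.array([ray(p,q/4.8+[209.6,84.6],45)[:2] for q in Q])
    c=P.mean(0);d=(P[0]+P[1]-P[2]-P[3])/2;e=(P[1]+P[2]-P[0]-P[3])/2
    print(c,np.linalg.norm(d),np.degrees(np.arctan2(d[1],d[0])),np.linalg.norm(e),np.degrees(np.arctan2(e[1],e[0]))+90)
x,R=toolpose(ctrl.sense());print(x,R.as_matrix()[:,0])
E
```

```text
[ 529.95797442 -193.29192257] 103.16400818451399 19.501248265976244 58.14877399245041 19.295217993711006
[ 530.56551089 -193.37785871] 91.6965296537709 18.762267273886227 47.66671736274708 19.696411678614396
[ 518.94474753 -199.02151773  231.22445282] [ 9.25149691e-01  3.79602320e-01 -3.56452076e-04]
```

Corners give box_c centred at (530,-193), heading 19.3°. Descending.

Call:
send_rows:
  targets:
    - [-1, 0.0115, -0.0005, 0.02, 0, 0, 0.052]
    - [-1, 0, 0, 0.045, 0, 0, 0]
    - [-1, 0, 0, 0.045, 0, 0, 0]
    - [-1, 0, 0, 0.04, 0, 0, 0]
    - [-1, 0, 0, 0.025, 0, 0, 0]
    - [-1, 0, 0, 0.015, 0, 0, 0]
    - [-1, 0, 0, 0.01, 0, 0, 0]
    - [-1, 0, 0, 0.003, 0, 0, 0]
    - [-1, 0, 0, 0, 0, 0, 0]
    - [-1, 0, 0, 0, 0, 0, 0]

```text
time_s: 3.85
eef_pos: [530.2, -193.9, 28.9]
ee_rot: [0.0, 0.986, 0.168, 0.0]
force: [-0.3, -0.1, -0.4]
grip_width: 1.004
grip_force: 0.0
```

```bash
python3 - <<'E'
from rig import ctrl
from h import *
for i in range(3):
    p=ctrl.capture('wrist');s=ctrl.sense();x,R=toolpose(s);print(x,np.degrees(np.arctan2(*R.as_matrix()[1::-1,0])),s['force'])
cv2.imwrite('pics/w2.png',p['img'][:,:,::-1])
E
```

```text
[ 530.10848996 -193.81385678   28.85096093] 19.360688506768096 [ 0.45383905 -0.41987692  0.12434076]
[ 530.03848607 -193.77181367   28.74635425] 19.35869814854525 [-0.14832155 -0.28377155 -0.8006968 ]
[ 529.99623558 -193.759577     28.64754034] 19.35775461415372 [ 0.2893219  -1.15935718  0.19213805]
```

View pics/w2.png

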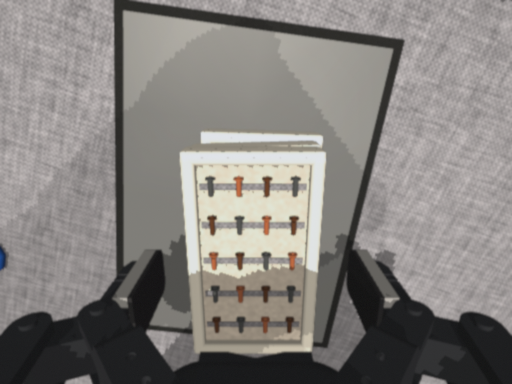

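The box (columns 181–325) is centred between the fingers (148–362). Close and lift.

Call:
send_rows:
  targets:
    - [1, 0, 0, 0, 0, 0, 0]
    - [1, 0, 0, 0, 0, 0, 0]
    - [1, 0, 0, 0, 0, 0, 0]
    - [1, 0, 0, 0, 0, 0, 0]
    - [1, 0, 0, 0, 0, 0, 0]
    - [1, 0, 0, 0, 0, 0, 0]
    - [1, 0, 0, -0.005, 0, 0, 0]
    - [1, 0, 0, -0.02, 0, 0, 0]
    - [1, 0, 0, -0.04, 0, 0, 0]
    - [1, 0, 0, -0.05, 0, 0, 0]
  squeeze: 30

```text
time_s: 5.25
eef_pos: [529.2, -193.4, 143.7]
ee_rot: [-0.001, 0.986, 0.168, -0.001]
force: [-0.1, -0.3, 0.2]
grip_width: 0.694
grip_force: 32.7
```

```bash
python3 - <<'E'
from rig import ctrl
from h import *
p=ctrl.capture('wrist');s=ctrl.sense();x,R=toolpose(s);print(x,np.round(R.as_matrix(),3).tolist(),s['force'],s['wrist_torque'],s['grip_width'],s['grip_force'])
cv2.imwrite('pics/w3.png',p['img'][:,:,::-1])
E
```

```text
[ 531.82313398 -194.81303815  151.14405462] [[0.943, 0.332, 0.008], [0.332, -0.943, -0.005], [0.006, 0.007, -1.0]] [ 3.20622051 -0.81361393  6.72958425] [-0.07068754 -0.16902149 -0.00387891] 0.6911001355232045 32.776785492897034
```

View pics/w3.png

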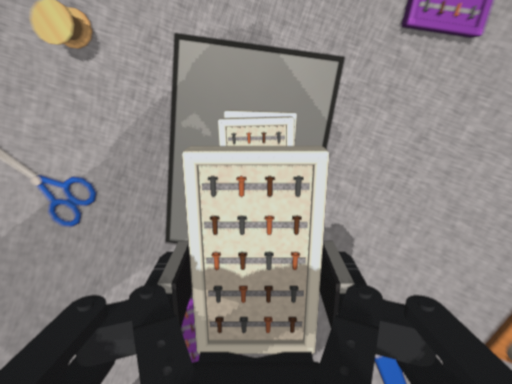

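Call:
send_rows:
  targets:
    - [1, 0, 0, -0.04, 0, 0, 0.164]
    - [1, 0, 0, -0.04, 0, 0, 0.164]
    - [1, -0.006, -0.046, -0.005, 0, 0, 0]
    - [1, -0.006, -0.046, -0.005, 0, 0, 0]
    - [1, -0.006, -0.046, -0.005, 0, 0, 0]
    - [1, -0.006, -0.046, -0.005, 0, 0, 0]
    - [1, -0.006, -0.046, -0.005, 0, 0, 0]
    - [1, -0.006, -0.046, -0.005, 0, 0, 0]
    - [1, -0.006, -0.046, -0.005, 0, 0, 0]
    - [1, -0.006, -0.046, 0, 0, 0, 0]

```text
time_s: 6.55
eef_pos: [477.9, 175.3, 258.5]
ee_rot: [0.0, 1.0, 0.005, 0.0]
force: [0.9, -0.2, -0.7]
grip_width: 0.695
grip_force: 33.2
```

```bash
python3 - <<'E'
from rig import ctrl
from h import *
import time
ctrl.capture('scene');ctrl.capture('scene');p=ctrl.capture('wrist');s=ctrl.sense();x,R=toolpose(s);print(x,np.round(R.as_matrix(),3).tolist(),s['time_s'])
cv2.imwrite('pics/w4.png',p['img'][:,:,::-1])
# held box in tool frame: top face plane tool z=-16.4
Rc=np.array(p['R']);c=R.inv().apply(-Rc.T@p['t']-x)
for uv in [(183,152),(328,152),(197,354),(316,352)]:
    d=R.inv().apply(Rc.T@np.linalg.inv(p['camera_matrix'])@np.array([*uv,1.]));print(np.round(c+d*(-16.4-c[2])/d[2],1))
print([(np.round(d['point'],1).tolist(),round(d['score'],2)) for d in ctrl.landmark_of('batten1',p)])
print([(np.round(d['point'],1).tolist(),round(d['score'],2)) for d in ctrl.landmark_of('box_top',p)])
E
```

```text
[477.65878682 175.25411546 257.99628751] [[1.0, 0.013, -0.0], [0.013, -1.0, -0.0], [-0.0, 0.0, -1.0]] 6.7
[ 53.7 -31.  -16.4]
[ 53.8  27.1 -16.4]
[-49.4 -31.4 -16.4]
[-48.   28.4 -16.4]
[([266.1, 128.8], 0.93), ([62.9, 85.9], 0.7), ([268.1, 57.5], 0.65), ([54.0, 203.0], 0.42)]
[]
```

View pics/w4.png

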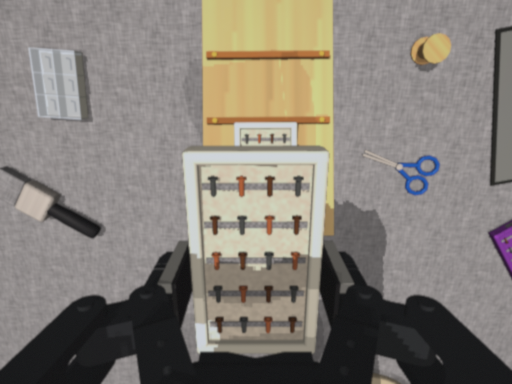

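The wrist view shows battens 3 and 4 at rows about 55 and 120, columns 208–328. The box_top foot is at row 123 (236–297), and the bed edges are at columns 202 and 333. I'll locate the edges precisely.

```bash
python3 - <<'E'
import cv2,numpy as np
i=cv2.imread('pics/w4.png').astype(int)
for a,b in [(212,230),(304,324)]:
    m=i[40:135,a:b].mean(1)   # BGR
    print(a,[(r+40,*m[r].astype(int)) for r in list(range(8,22))+list(range(70,90))])
for r0,r1 in [(20,40),(75,100)]:
    g=i[r0:r1,:,0].mean(0);print(r0,'L',g[196:210].astype(int),'R',g[326:340].astype(int))
m=i[118:126,228:304,0];print(m.mean(0).astype(int)); print(i[112:135,240:292].mean(1).astype(int).tolist())
g=i[126:132].mean(0)[:,0];print(g[228:244].astype(int),g[290:304].astype(int))
E
```

```text
212 [(48, np.int64(127), np.int64(190), np.int64(204)), (49, np.int64(126), np.int64(188), np.int64(204)), (50, np.int64(118), np.int64(178), np.int64(200)), (51, np.int64(94), np.int64(151), np.int64(190)), (52, np.int64(71), np.int64(130), np.int64(183)), (53, np.int64(64), np.int64(127), np.int64(182)), (54, np.int64(64), np.int64(127), np.int64(182)), (55, np.int64(63), np.int64(124), np.int64(180)), (56, np.int64(59), np.int64(113), np.int64(168)), (57, np.int64(47), np.int64(86), np.int64(131)), (58, np.int64(40), np.int64(67), np.int64(95)), (59, np.int64(67), np.int64(103), np.int64(120)), (60, np.int64(105), np.int64(158), np.int64(173)), (61, np.int64(123), np.int64(185), np.int64(199)), (110, np.int64(117), np.int64(174), np.int64(206)), (111, np.int64(117), np.int64(174), np.int64(206)), (112, np.int64(117), np.int64(174), np.int64(206)), (113, np.int64(117), np.int64(174), np.int64(206)), (114, np.int64(116), np.int64(174), np.int64(206)), (115, np.int64(116), np.int64(173), np.int64(205)), (116, np.int64(109), np.int64(165), np.int64(200)), (117, np.int64(88), np.int64(
[... 2743 characters left out ...]
3 134 133 133 133 133 133
 133 133 133 133 133 133 133 133 133 133 133 133 133 133 133 133 132 133
 133 133 133 133 134 134 133 133 133 134 136 136 136 131 112  79  62  66
  68  67  68  69]
[[119, 177, 206], [119, 177, 206], [118, 177, 206], [115, 173, 204], [102, 156, 194], [79, 129, 177], [62, 109, 167], [58, 105, 165], [60, 105, 163], [94, 124, 166], [158, 172, 187], [201, 202, 202], [215, 210, 206], [217, 211, 206], [214, 209, 205], [193, 198, 197], [161, 175, 176], [163, 182, 183], [176, 198, 200], [180, 202, 204], [178, 200, 203], [170, 191, 195], [156, 176, 182]]
[122 122 122 122 124 140 180 211 217 216 211 190 168 178 184 185] [174 192 212 217 216 207 173 113  95 107 111 112 113 113]
```

```bash
python3 - <<'E'
from rig import ctrl
from h import *
p=ctrl.capture('wrist');s=ctrl.sense();x,R=toolpose(s);print(x)
# batten edge rows: (bedx, bedz, col, row)
rows=[(128,0,221,59.4),(128,0,314,58.5),(192,0,221,124.2),(192,0,314,123.5),(122,6,221,51.1),(122,6,314,50.4),(186,6,221,117.1),(186,6,314,116.4)]
cols=[(-1,30,200.9),(1,30,333.6),(-1,87,201.4),(1,87,333.8)]
def B(v,X): return np.array([v[0],v[1],22+v[3]])+bedR(v[2]).apply(X)
def f(v):
    e=[]
    for bx,bz,c,r in rows:
        P=proj(p,B(v,[[bx,-60,bz],[bx,60,bz]]));t=(c-P[0,0])/(P[1,0]-P[0,0]);e.append(P[0,1]+t*(P[1,1]-P[0,1])-r)
    for sg,r,c in cols:   # image right = world -y = bed +y
        P=proj(p,B(v,[[60,sg*65,0],[200,sg*65,0]]));t=(r-P[0,1])/(P[1,1]-P[0,1]);e.append(P[0,0]+t*(P[1,0]-P[0,0])-c)
    e.append(v[3]/2)
    return np.array(e)
r=least_squares(f,[701,176,3.15,0]);v=r.x;print(v,np.degrees(v[2]),np.round(r.fun,1))
# box_top foot corners at z14
from scipy.optimize import fsolve
for uv in [(233.9,122),(296.5,122)]:
    print(fsolve(lambda a:proj(p,B(v,[a[0],a[1],14]))[0]-uv,[192,0]))
# batten3 target of box origin and foot relative to the tool
print('foot edge target world',B(v,[128,0,0]))
E
```

```text
[478.37306385 173.02358808 258.0690866 ]
[7.02933797e+02 1.64796611e+02 3.15777981e+00 4.93752968e-01] 180.92745564622015 [ 0.1  0.2  0.3  0.3 -0.3 -0.4 -0.  -0.1  0.3 -0.4  0.3 -0.2  0.2]
[192.50246118 -32.49451448]
[192.95579014  26.51188192]
foot edge target world [581.21451138 162.82614954  62.04792825]
```

Wrist fit places the bed origin at (703,165), uphill heading 180.9°. Now tilt the tool and hover over slot 3.

Call:
send_rows:
  targets:
    - [1, 0, 0, 0, 0, -0.177, 0]
    - [1, 0, 0, 0, 0, -0.177, 0]
    - [1, 0, 0, 0, 0, -0.177, 0]
    - [1, 0.0233, 0.0024, 0.0109, 0, 0, 0]
    - [1, 0.0233, 0.0024, 0.0109, 0, 0, 0]
    - [1, 0.0233, 0.0024, 0.0109, 0, 0, 0]
    - [1, 0.0233, 0.0024, 0.0109, 0, 0, 0]
    - [1, 0.0233, 0.0024, 0.0109, 0, 0, 0]
    - [1, 0, 0, 0, 0, 0, 0]
    - [1, 0, 0, 0, 0, 0, 0]

```text
time_s: 8.1
eef_pos: [551.3, 162.0, 153.2]
ee_rot: [0.001, 0.965, 0.004, -0.262]
force: [0.0, -0.6, 0.2]
grip_width: 0.69
grip_force: 33.1
```

```bash
python3 - <<'E'
from rig import ctrl
from h import *
X=[];
for i in range(5):
    p=ctrl.capture('wrist');s=ctrl.sense();x,R=toolpose(s);X.append(x)
print(np.round(X,1),np.round(R.as_matrix(),3).tolist(),s['time_s'])
c=ctrl.capture('scene')
cv2.imwrite('pics/w5.png',cv2.hconcat([p['img'][:300,140:400,::-1].copy(),cv2.resize(c['img'][120:260,260:400,::-1],(300,300))]))
E
```

```text
[[551.2 162.3 153.5]
 [551.2 162.4 153.5]
 [551.2 162.5 153.4]
 [551.2 162.6 153.2]
 [551.2 162.6 153.1]] [[0.863, 0.01, -0.505], [0.009, -1.0, -0.005], [-0.505, -0.0, -0.863]] 8.35
```

View pics/w5.png

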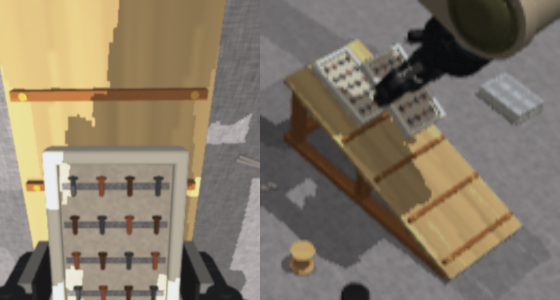

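Wrist: held box spans columns 184–327, batten 2 spans 150–348 at row 94, and batten 3's ends show at 166 and 336, row 186. The scene crop shows the box hovering above the slot. I'll refit the bed numerically here.

```bash
cat >> h.py <<'E'
def B(v,X): return np.array([v[0],v[1],22])+bedR(v[2]).apply(X)
def fitbed(p,s,bx,c1,c2,guess,win):
    """batten at bed x=bx: rows near win at columns c1,c2 by brown threshold; ends by columns"""
    pass
E
python3 - <<'E'
from rig import ctrl
from h import *
p=ctrl.capture('wrist');s=ctrl.sense();x,R=toolpose(s);im=p['img'].astype(int)
v=np.array([702.9,163.0,3.1578])
print('pred',np.round(proj(p,B(v,[[64,-60,0],[64,60,0],[58,-60,6],[58,60,6],[128,-60,0],[128,60,0],[122,-60,6],[122,60,6]])),1).tolist())
d=im[:,:,0]-im[:,:,2]  # R-B
g=im[:,:,1]
for a in (160,215,275,338): print(a,g[84:104,a-4:a+4].mean(1).astype(int))
for a in (174,332): print(a,g[174:198,a-3:a+3].mean(1).astype(int))
print('ends2',g[91:97,144:156].mean(0).astype(int),g[91:97,342:354].mean(0).astype(int))
print('ends3',g[183:189,160:172].mean(0).astype(int),g[183:189,330:342].mean(0).astype(int))
print('held',g[150:154,178:190].mean(0).astype(int),g[150:154,322:334].mean(0).astype(int),g[142:156,250:260].mean(1).astype(int))
E
```

```text
pred [[143.3, -25.3], [374.7, -27.2], [137.3, -40.7], [380.8, -42.9], [162.5, 98.4], [355.6, 97.3], [158.4, 91.0], [359.9, 89.7]]
160 [205 205 205 199 170 121  79  79 116 154 176 185 187 187 187 188 183 183
 207 221]
215 [208 208 208 202 177 126  84  96 117 125 126 126 126 126 126 126 137 168
 195 205]
275 [124 124 124 119  98  73  66  71  75  76  76  76  75  76  76  80  95 114
 124 125]
338 [125 125 121 104  79  65  73  87  96 101 103 103 102 101 100 106 128 143
 146 146]
174 [221 221 219 212 203 189 143  85  58  70 104 140 166 179 180 177 172 184
 208 218 220 220 220 220]
332 [140 135 131 128 117  95  74  66  67  77  91 102 112 121 128 143 179 207
 216 219 220 214 185 153]
ends2 [179 209 223 224 214 170 132 118 114 114 113 113] [ 77  77  77  77  79  95 127 147 152 151 140 118]
ends3 [163 175 205 220 218 191 143 119 116 116 117 117] [ 93  96 106 114 128 172 218 226 223 196 138 110]
held [202 201 200 197 194 197 199 198 198 197 197 197] [149 149 149 149 146 142 135 126 124 124 124 130] [117 117 116 114 112 113 114 117 127 143 156 165 171 174]
```

Call:
send_rows:
  targets:
    - [1, 0, -0.0062, 0, 0, 0, -0.01]
    - [1, 0.0022, 0, 0.0115, 0, 0, 0]
    - [1, 0.0022, 0, 0.0115, 0, 0, 0]
    - [1, 0.0022, 0, 0.0115, 0, 0, 0]
    - [1, 0.0022, 0, 0.0105, 0, 0, 0]
    - [1, 0.0022, 0, 0.0105, 0, 0, 0]
    - [1, 0.002, 0, 0.006, 0, 0, 0]
    - [1, 0, 0, 0, 0, 0, 0]
    - [1, 0, 0, 0, 0, 0, 0]
    - [1, 0, 0, 0, 0, 0, 0]

```text
time_s: 9.7
eef_pos: [531.4, 168.7, 93.0]
ee_rot: [-0.0, 0.965, 0.01, -0.262]
force: [-0.8, 0.6, -0.6]
grip_width: 0.691
grip_force: 33.2
```

```bash
cat > st.py <<'E'
from rig import ctrl
from h import *
X=[];F=[];T=[]
for i in range(3):
    p=ctrl.capture('wrist');s=ctrl.sense();x,R=toolpose(s);X.append(x);F.append(s['force']);T.append(s['wrist_torque'])
print(np.round(np.mean(X,0),1),np.round(R.as_matrix(),3).tolist(),'F',np.round(np.mean(F,0),2),'T',np.round(np.mean(T,0),3),s['time_s'],s['grip_width'])
E
python3 st.py; python3 - <<'E'
from rig import ctrl
from h import *
p=ctrl.capture('wrist');g=p['img'][:,:,1].astype(int);np.set_printoptions(linewidth=300)
for r in range(60,150,8): print(r,g[r:r+4,90:180:3].mean(0).astype(int),'|',g[r:r+4,335:425:3].mean(0).astype(int))
E
```

```text
[531.3 168.7  92.9] [[0.862, 0.018, -0.506], [0.018, -1.0, -0.005], [-0.506, -0.005, -0.862]] F [-0.    0.19 -0.91] T [-0.004 -0.338 -0.012] 9.85 0.6934263801360145
60 [161 155 164 161 178 209 209 209 209 209 209 210 208 208 207 205 204 201 201 201 202 202 201 202 201 201 202 201 199 197] | [120 121 121 121 122 123 122 122 120 121 120 119 119 118 118 119 122 125 129 128 126 124 124 125 126 126 130 145 152 120]
68 [180 176 176 179 167 199 209 209 210 210 210 210 208 208 208 206 205 203 202 201 201 202 202 202 202 202 202 202 201 201] | [120 121 121 121 122 123 122 121 121 121 120 120 119 119 119 121 124 127 129 127 125 124 124 126 126 126 132 153 138 103]
76 [165 164 166 162 170 175 209 210 210 210 210 210 210 208 208 208 206 204 202 202 201 202 202 202 202 202 202 201 203 207] | [120 120 121 122 123 122 122 121 121 121 120 120 119 119 119 123 126 129 128 126 125 124 125 126 126 127 151 150 107 106]
84 [158 171 165 165 165 163 190 210 210 210 210 210 211 210 209 209 207 205 203 202 202 202 202 202 202 203 202 200 201 205] | [120 121 121 122 123 122 122 122 122 121 120 119 119 119 121 
[... 1359 characters left out ...]
167 124 124 124 158 200 201 197 111 125 125 125 125 125 125 125 126 125 125] | [ 78  78  78  78  78  78  79  78  79  79  78  78  78  78 110 118 118 113  81  79  79  81 148 122 110 111 106 108 104 109]
140 [173 174 174 166 162 171 172 172 168 175 175 209 203 203 203 204 204 204 203 202 201 199 198 198 198 198 197 196 196 198] | [118 119 119 118 118 117 117 117 120 123 126 126 127 126 124 124 122 122 123 144 148 150 142 110 115 116 109 107 108 106]
148 [172 176 180 171 170 166 165 168 161 173 180 192 209 209 209 209 209 209 208 206 206 205 204 203 203 202 201 201 201 207] | [122 123 122 122 122 121 120 122 126 130 132 132 132 129 127 125 126 127 135 154 155 154 177 169 115 109 112 116 118 120]
```

Call:
send_rows:
  targets:
    - [1, 0.0002, 0, 0.001, 0, 0, 0]
    - [1, 0.0002, 0, 0.001, 0, 0, 0]
    - [1, 0.0002, 0, 0.001, 0, 0, 0]
    - [1, 0.0002, 0, 0.001, 0, 0, 0]
    - [1, 0.0002, 0, 0.0005, 0, 0, 0]
    - [1, 0.0001, 0, 0.0005, 0, 0, 0]
    - [1, 0, 0, 0, 0, 0, 0]
    - [1, 0, 0, 0, 0, 0, 0]
    - [1, 0, 0, 0, 0, 0, 0]
    - [1, 0, 0, 0, 0, 0, 0]

```text
time_s: 11.15
eef_pos: [529.7, 168.7, 87.9]
ee_rot: [-0.0, 0.965, 0.01, -0.262]
force: [0.4, -0.2, 1.5]
grip_width: 0.693
grip_force: 33.4
```

```bash
python3 st.py
```

```text
[529.7 168.6  87.9] [[0.862, 0.018, -0.506], [0.018, -1.0, -0.005], [-0.506, -0.005, -0.862]] F [ 0.6  -0.04  1.63] T [-0.042 -0.148  0.027] 11.3 0.6913160408066789
```

Call:
send_rows:
  targets:
    - [1, 0.0005, 0, -0.0001, 0, 0, 0]
    - [1, 0.0005, 0, -0.0001, 0, 0, 0]
    - [1, 0.0005, 0, -0.0001, 0, 0, 0]
    - [1, 0.0005, 0, -0.0001, 0, 0, 0]
    - [1, 0.0005, 0, -0.0001, 0, 0, 0]
    - [1, 0.0005, 0, -0.0001, 0, 0, 0]
    - [1, 0, 0, 0, 0, 0, 0]
    - [1, 0, 0, 0, 0, 0, 0]
    - [1, 0, 0, 0, 0, 0, 0]
    - [1, 0, 0, 0, 0, 0, 0]

```text
time_s: 12.55
eef_pos: [531.0, 168.7, 87.3]
ee_rot: [0.0, 0.964, 0.01, -0.265]
force: [-10.0, -1.1, 7.3]
grip_width: 0.691
grip_force: 33.3
```

```bash
python3 st.py
```

```text
[531.1 168.7  87.3] [[0.86, 0.019, -0.51], [0.018, -1.0, -0.006], [-0.51, -0.005, -0.86]] F [-10.16  -1.39   6.92] T [-0.238  1.73  -0.002] 12.7 0.6908485295794659
```

Call:
send_rows:
  targets:
    - [1, -0.0005, 0, 0, 0, 0, 0]
    - [1, -0.0003, 0, 0.0003, 0, 0, 0]
    - [1, 0, 0, 0.0003, 0, 0, 0]
    - [1, 0, 0, 0, 0, 0, 0]
    - [1, 0, 0, 0, 0, 0, 0]
    - [1, 0, 0, 0, 0, 0, 0]
    - [1, 0, 0, 0, 0, 0, 0]
    - [1, 0, 0, 0, 0, 0, 0]
    - [1, 0, 0, 0, 0, 0, 0]
    - [1, 0, 0, 0, 0, 0, 0]

```text
time_s: 13.95
eef_pos: [531.0, 168.7, 87.2]
ee_rot: [0.0, 0.965, 0.01, -0.263]
force: [-5.1, -0.4, 6.7]
grip_width: 0.697
grip_force: 33.5
```

```bash
python3 st.py
```

```text
[531.  168.7  87.2] [[0.861, 0.019, -0.508], [0.018, -1.0, -0.005], [-0.508, -0.005, -0.861]] F [-5.28 -0.82  5.78] T [-0.17   0.959  0.033] 14.1 0.6902286906674637
```

Call:
send_rows:
  targets:
    - [-0.3, 0, 0, 0, 0, 0, 0]
    - [-0.45, 0, 0, 0, 0, 0, 0]
    - [-0.6, 0, 0, 0, 0, 0, 0]
    - [-0.8, 0, 0, 0, 0, 0, 0]
    - [-1, 0, 0, 0, 0, 0, 0]
    - [-1, 0, 0, 0, 0, 0, 0]
    - [-1, 0, 0, 0, 0, 0, 0]
    - [-1, 0, 0, -0.01, 0, 0, 0]
    - [-1, 0, 0, -0.02, 0, 0, 0]
    - [-1, 0, 0, -0.04, 0, 0, 0]

```text
time_s: 15.35
eef_pos: [566.9, 169.1, 147.7]
ee_rot: [0.0, 0.965, 0.01, -0.263]
force: [0.0, -0.0, 0.5]
grip_width: 0.997
grip_force: 0.0
```

```bash
python3 st.py; python3 - <<'E'
from rig import ctrl
from h import *
a=ctrl.capture('wrist')['img'][:,:,::-1];b=ctrl.capture('scene')['img'][:,:,::-1]
cv2.imwrite('pics/w6.png',cv2.hconcat([a[:300,100:420].copy(),cv2.resize(b[120:260,255:395],(300,300),interpolation=cv2.INTER_CUBIC)]))
E
```

```text
[569.3 168.9 150.8] [[0.864, 0.018, -0.503], [0.018, -1.0, -0.005], [-0.503, -0.005, -0.864]] F [0.51 0.67 1.22] T [-0.005 -0.229 -0.012] 15.5 1.000491801805644
```

View pics/w6.png

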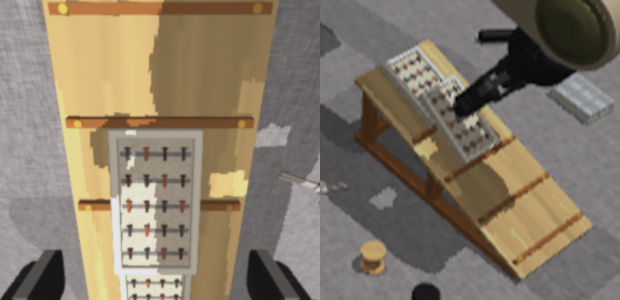

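Box c is seated against batten 3, its upper end on box_top and in line with it. Next is box_b: return to the stack.

Call:
send_rows:
  targets:
    - [-1, 0, 0, -0.02, 0, 0.177, 0]
    - [-1, 0, 0, -0.02, 0, 0.177, 0]
    - [-1, 0, 0, -0.02, 0, 0.177, 0]
    - [-1, -0.0115, 0.0605, -0.003, 0, 0, 0]
    - [-1, -0.0115, 0.0605, -0.003, 0, 0, 0]
    - [-1, -0.0115, 0.0605, -0.003, 0, 0, 0]
    - [-1, -0.0115, 0.0605, -0.003, 0, 0, 0]
    - [-1, -0.0115, 0.0605, -0.003, 0, 0, 0]
    - [-1, -0.0115, 0.0605, -0.003, 0, 0, 0]
    - [-1, 0, 0, 0, 0, 0, -0.164]

```text
time_s: 16.85
eef_pos: [523.8, -198.5, 217.9]
ee_rot: [-0.003, 0.996, 0.09, -0.001]
force: [0.7, 0.2, -0.0]
grip_width: 1.0
grip_force: 0.0
```

Call:
send_rows:
  targets:
    - [-1, 0, 0, 0, 0, 0, -0.164]
    - [-1, 0, 0, 0.03, 0, 0, 0]
    - [-1, 0, 0, 0.03, 0, 0, 0]
    - [-1, 0, 0, 0.03, 0, 0, 0]
    - [-1, 0, 0, 0.03, 0, 0, 0]
    - [-1, 0, 0, 0.01, 0, 0, 0]
    - [-1, 0, 0, 0, 0, 0, 0]
    - [-1, 0, 0, 0, 0, 0, 0]
    - [-1, 0, 0, 0, 0, 0, 0]
    - [-1, 0, 0, 0, 0, 0, 0]

```text
time_s: 18.1
eef_pos: [525.4, -194.6, 89.4]
ee_rot: [-0.002, 0.985, 0.172, 0.001]
force: [0.1, -0.6, -0.7]
grip_width: 0.997
grip_force: 0.0
```

```bash
python3 st.py; cat > top.py <<'E'
import sys
from rig import ctrl
from h import *
z=float(sys.argv[1]);c0=np.array([530.,-193.])
p=ctrl.capture('wrist');s=ctrl.sense()
# rectify plane z, 0.5 mm/px, 200x200 mm about c0
g=np.array([[-100,-100],[100,-100],[100,100],[-100,100]],float)
src=np.float32(proj(p,np.c_[c0+g,np.full(4,z)]));dst=np.float32((g+100)*2)
r=cv2.warpPerspective(p['img'],cv2.getPerspectiveTransform(src,dst),(400,400))
hsv=cv2.cvtColor(r,cv2.COLOR_RGB2HSV)
m=((hsv[:,:,2]>150)&(hsv[:,:,1]<45)).astype(np.uint8)
m=cv2.morphologyEx(m,cv2.MORPH_CLOSE,np.ones((25,25)))
m=cv2.morphologyEx(m,cv2.MORPH_OPEN,np.ones((9,9)))
n,l,st,_=cv2.connectedComponentsWithStats(m)
k=[i for i in range(1,n) if 3000<st[i,4]]
for i in k:
    cn,_=cv2.findContours((l==i).astype(np.uint8),0,2);b=cv2.minAreaRect(max(cn,key=cv2.contourArea))
    print('white',np.array(b[0])/2-100+c0,np.array(b[1])/2,b[2])
    np.save(f'm{i}.npy',l==i)
print('lm',[(np.round(ray(p,d['point'],z-14)[:2],1),round(d['score'],2)) for d in ctrl.landmark_of('box_a',p)][:2])
E
python3 top.py 31
```

```text
[ 525.3 -194.5   89.2] [[0.941, 0.339, 0.0], [0.339, -0.941, 0.005], [0.002, -0.005, -1.0]] F [ 0.05  0.23 -0.29] T [ 0.009 -0.019  0.008] 18.25 1.0002638243038824
white [ 529.75 -193.25] [199.5 199.5] 90.0
white [ 445.75 -168.5 ] [35.  31.5] 90.0
lm [(array([ 534. , -193.6]), 0.78), (array([ 361.2, -198.8]), 0.75)]
```

```bash
sed -i 's/>150)&(hsv\[:,:,1\]<45)/>TH)\&(hsv[:,:,1]<70)/; s/^z=float.*/&;TH=int(sys.argv[2])/' top.py
for t in 185 200 ; do echo TH $t; python3 top.py 31 $t; done
python3 - <<'E'
from rig import ctrl
from h import *
p=ctrl.capture('wrist');x,R=toolpose(ctrl.sense())
Rc=np.array(p['R']);c=R.inv().apply(-Rc.T@p['t']-x)
def tl(uv,z):
    d=R.inv().apply(Rc.T@np.linalg.inv(p['camera_matrix'])@np.array([*uv,1.]));return c+d*(z-c[2])/d[2]
for u in [(202,132),(322,136)]: print('b front edge in tool frame at first grasp',np.round(tl(u,-2.4),1))
E
```

```text
TH 185
white [ 535.39963531 -191.78231049] [108.05725861  60.70584488] 19.62843894958496
lm [(array([ 533.1, -193.4]), 0.96), (array([ 361.8, -197.8]), 0.66)]
TH 200
white [ 540.94462585 -189.78684998] [95.77770996 60.36757278] 19.604087829589844
lm [(array([ 534.4, -191.4]), 0.7)]
b front edge in tool frame at first grasp [ 60.3 -23.6  -2.4]
b front edge in tool frame at first grasp [58.5 28.9 -2.4]
```

Call:
send_rows:
  targets:
    - [-1, 0.0097, 0.0016, 0, 0, 0, 0.014]
    - [-1, 0, 0, 0.02, 0, 0, 0]
    - [-1, 0, 0, 0.02, 0, 0, 0]
    - [-1, 0, 0, 0.016, 0, 0, 0]
    - [-1, 0, 0, 0.01, 0, 0, 0]
    - [-1, 0, 0, 0.006, 0, 0, 0]
    - [-1, 0, 0, 0.0025, 0, 0, 0]
    - [-1, 0, 0, 0, 0, 0, 0]
    - [-1, 0, 0, 0, 0, 0, 0]
    - [-1, 0, 0, 0, 0, 0, 0]

```text
time_s: 19.85
eef_pos: [535.0, -192.4, 14.7]
ee_rot: [-0.002, 0.986, 0.165, 0.001]
force: [0.4, 0.2, -0.0]
grip_width: 1.0
grip_force: 0.0
```

```bash
python3 st.py; python3 - <<'E'
from rig import ctrl
from h import *
p=ctrl.capture('wrist');g=p['img'].min(2).astype(int);np.set_printoptions(linewidth=300)
for r in (165,200): print(r,g[r:r+3,165:215:2].mean(0).astype(int),g[r:r+3,300:350:2].mean(0).astype(int))
for c in (210,255,300): print(c,g[120:166:2,c-1:c+2].mean(1).astype(int))
E
```

```text
[ 535.  -192.4   14.6] [[0.945, 0.326, 0.0], [0.326, -0.945, 0.005], [0.002, -0.005, -1.0]] F [-0.2   0.05  0.06] T [-0.029  0.011 -0.008] 20.0 1.0031603791304515
165 [127 127 127 128 127 128 128 127 133 151 157 159 161 154 154 165 168 169 170 172 169 163 176 178 180] [225 225 226 226 226 226 226 226 226 226 227 226 192 137 128 128 128 127 127 127 127 127 126 126 127]
200 [125 126 126 126 125 125 126 126 126 152 219 227 227 227 227 202 130 186 162 146 141 147 105  84  76] [176 172 178 186 185 145 214 227 227 227 227 214 142 126 125 126 126 125 125 125 126 125 125 125 125]
210 [133 133 132 132 132 131 131 130 130 130 130 129 123 127 187 227 227 227 227 216 148 133 130]
255 [134 134 133 133 132 132 131 132 131 131 131 131 125 124 142 216 227 227 227 201 130 129 153]
300 [132 132 132 132 131 131 131 131 132 130 130 129 128 126 127 155 224 227 221 139 127 131 199]
```

Call:
send_rows:
  targets:
    - [1, 0, 0, 0, 0, 0, 0]
    - [1, 0, 0, 0, 0, 0, 0]
    - [1, 0, 0, 0, 0, 0, 0]
    - [1, 0, 0, 0, 0, 0, 0]
    - [1, 0, 0, 0, 0, 0, 0]
    - [1, 0, 0, -0.002, 0, 0, 0]
    - [1, 0, 0, -0.005, 0, 0, 0]
    - [1, 0, 0, -0.02, 0, 0, 0]
    - [1, 0, 0, -0.05, 0, 0, 0]
    - [1, 0, 0, -0.055, 0, 0, 0]

```text
time_s: 21.3
eef_pos: [534.5, -192.8, 147.6]
ee_rot: [-0.003, 0.986, 0.165, -0.0]
force: [0.4, -0.9, 0.1]
grip_width: 0.69
grip_force: 32.6
```

Call:
send_rows:
  targets:
    - [1, 0, 0, -0.055, 0, 0, 0.158]
    - [1, 0, 0, -0.055, 0, 0, 0.158]
    - [1, 0.006, -0.06, 0, 0, 0, 0]
    - [1, 0.006, -0.06, 0, 0, 0, 0]
    - [1, 0.006, -0.06, 0, 0, 0, 0]
    - [1, 0.006, -0.06, 0, 0, 0, 0]
    - [1, 0.006, -0.06, 0, 0, 0, 0]
    - [1, 0.006, -0.06, 0, 0, 0, 0]
    - [1, 0, 0, 0, 0, 0, 0]
    - [1, 0, 0, 0, 0, 0, 0]

```text
time_s: 22.55
eef_pos: [564.9, 166.7, 258.1]
ee_rot: [-0.002, 1.0, 0.008, -0.0]
force: [1.4, -0.1, -0.7]
grip_width: 0.694
grip_force: 32.7
```

```bash
python3 st.py;cat > held.py <<'E'
from rig import ctrl
from h import *
p=ctrl.capture('wrist');g=p['img'].min(2).astype(float)
def cr(a,th=None):
    k=np.argmax(np.abs(np.diff(a)));return k
np.set_printoptions(linewidth=250)
for c in (200,255,310): print(c,g[140:160,c-2:c+3].mean(1).astype(int))
print(g[160:166,176:196].mean(0).astype(int),g[160:166,316:336].mean(0).astype(int))
E
python3 held.py
```

```text
[565.1 165.9 258.3] [[1.0, 0.015, -0.0], [0.015, -1.0, 0.005], [0.0, -0.005, -1.0]] F [-0.44  0.15 -0.77] T [0.036 0.008 0.004] 22.7 0.6934721557410047
200 [116  98  80  74  74  73  74  88 108 118 120 120 120 120 120 120 120 120 119 114]
255 [101  81  65  76 126 180 206 208 203 174 157 169 179 180 174 168 169 168 146 120]
310 [110  91  78  73  71  72  84 114 130 134 134 134 135 134 134 133 126 113 106 106]
[142 142 144 143 141 142 139 135 132 129 126 124 121 117 116 114 113 115 117 116] [155 155 156 155 156 155 154 151 150 144 140 142 144 145 147 147 143 142 141 141]
```

Call:
send_rows:
  targets:
    - [1, 0, 0, 0, -0.005, 0, -0.006]
    - [1, 0, 0, 0, 0, -0.177, 0]
    - [1, 0, 0, 0, 0, -0.177, 0]
    - [1, 0, 0, 0, 0, -0.179, 0]
    - [1, 0.0204, -0.0006, 0.0174, 0, 0, 0]
    - [1, 0.0204, -0.0006, 0.0174, 0, 0, 0]
    - [1, 0.0204, -0.0006, 0.0174, 0, 0, 0]
    - [1, 0.0204, -0.0006, 0.0174, 0, 0, 0]
    - [1, 0.0204, -0.0006, 0.0174, 0, 0, 0]
    - [1, 0, 0, 0, 0, 0, 0]

```text
time_s: 24.0
eef_pos: [607.9, 171.0, 129.2]
ee_rot: [0.003, 0.964, 0.011, -0.264]
force: [-0.7, 0.1, -0.6]
grip_width: 0.695
grip_force: 32.6
```

```bash
python3 st.py;cat > bat.py <<'E'
from rig import ctrl
from h import *
import sys
# predicted vs seen position of a batten's ends and box sides, for the lateral check
p=ctrl.capture('wrist');h=cv2.cvtColor(p['img'],cv2.COLOR_RGB2HSV).astype(int)
m=((h[:,:,0]<16)&(h[:,:,1]>135)).astype(np.uint8)
m=cv2.morphologyEx(m,cv2.MORPH_OPEN,np.ones((3,5)))
n,l,st,_=cv2.connectedComponentsWithStats(m)
for i in range(1,n):
    if st[i,4]>150:
        ys,xs=np.nonzero(l==i);f=np.polyfit(xs,ys,1);print('cols',xs.min(),xs.max(),'ctr',(xs.min()+xs.max())/2,'row',round(ys.mean(),1),'slope deg',round(np.degrees(np.arctan(f[0])),2),st[i,4])
E
python3 bat.py; python3 held.py
```

```text
[608.5 171.1 132. ] [[0.862, 0.023, -0.506], [0.02, -1.0, -0.011], [-0.506, -0.0, -0.863]] F [ 0.09 -0.31 -0.2 ] T [-0.008 -0.28   0.005] 24.15 0.693728893989728
cols 176 347 ctr 261.5 row 90.0 slope deg -0.08 1854
200 [137 138 138 138 137 138 137 137 136 136 135 135 135 136 136 136 136 135 133 124]
255 [ 84  84  84  84  84  84  84  84  84  84  84  84  84  84  83  84  84  87  95 101]
310 [ 83  83  84  83  83  83  83  83  84  83  83  83  83  83  83  84  89  96 102 104]
[159 159 159 158 153 143 137 132 127 121 117 114 112 110 109 109 109 110 110 110] [124 125 125 125 125 123 119 112 100  87  82  82  82  82  84  85  90 100 105 105]
```

```bash
python3 - <<'E'
from rig import ctrl
from h import *
p=ctrl.capture('wrist');g=p['img'].astype(int)
for c in (200,240,255,300): print(c,[tuple(int(q) for q in g[r:r+2,c-2:c+3].mean((0,1))) for r in range(132,190,2)])
for r in (165,180,200,240): print(r,[tuple(int(q) for q in g[r:r+3,c:c+2].mean((0,1))) for c in list(range(170,204,2))],'|',[tuple(int(q) for q in g[r:r+3,c:c+2].mean((0,1))) for c in list(range(312,344,2))])
E
```

```text
200 [(232, 204, 137), (232, 204, 137), (232, 204, 137), (232, 204, 138), (232, 204, 137), (232, 204, 137), (232, 204, 137), (232, 204, 137), (232, 204, 136), (232, 204, 135), (232, 203, 135), (231, 203, 135), (231, 204, 136), (215, 186, 129), (142, 130, 109), (122, 117, 106), (136, 131, 119), (207, 201, 184), (234, 235, 231), (235, 238, 241), (235, 238, 241), (235, 238, 241), (235, 237, 239), (235, 236, 226), (234, 234, 220), (234, 232, 216), (234, 231, 215), (234, 230, 214), (234, 231, 215)]
240 [(151, 127, 86), (152, 127, 86), (152, 127, 86), (152, 127, 86), (152, 127, 86), (152, 127, 86), (152, 127, 87), (152, 127, 86), (152, 127, 86), (152, 127, 86), (152, 127, 86), (152, 127, 86), (150, 126, 87), (133, 119, 95), (121, 116, 105), (122, 117, 106), (140, 135, 122), (168, 161, 146), (180, 172, 156), (183, 175, 158), (182, 175, 158), (181, 174, 157), (170, 163, 147), (161, 150, 134), (157, 146, 130), (157, 146, 130), (158, 146, 131), (156, 144, 129), (134, 113, 98)]
255 [(146, 122, 84), (146, 122, 84), (146, 122, 84), (146, 122, 84), (146, 123, 83), (146, 122, 83), (146, 122, 83), (1
[... 2388 characters left out ...]
 89), (161, 134, 91), (182, 153, 103), (183, 152, 103), (180, 150, 102), (181, 151, 102), (182, 153, 103), (183, 154, 104), (184, 154, 105)]
240 [(154, 149, 148), (152, 147, 147), (152, 147, 146), (145, 141, 140), (133, 124, 112), (145, 135, 104), (146, 136, 104), (146, 136, 105), (147, 137, 108), (160, 153, 137), (177, 170, 153), (180, 172, 156), (181, 173, 157), (180, 173, 156), (166, 160, 144), (134, 128, 116), (150, 140, 126)] | [(180, 172, 155), (182, 174, 158), (182, 174, 157), (181, 173, 156), (163, 155, 140), (105, 97, 82), (106, 96, 80), (110, 99, 82), (114, 103, 84), (117, 105, 86), (133, 116, 90), (175, 147, 101), (184, 153, 104), (176, 150, 107), (124, 116, 109), (111, 108, 107)]
```

```bash
python3 - <<'E'
from rig import ctrl
from h import *
p=ctrl.capture('wrist');g=p['img'].astype(int);x,R=toolpose(ctrl.sense())
f=lambda a:[tuple(int(q) for q in k) for k in a]
for r in (88,94): print(r,f(g[r:r+3,140:180].mean(0)[::2]),'|',f(g[r:r+3,336:376].mean(0)[::2]))
print(f(g[176:180,160:176].mean(0)),'|',f(g[176:180,334:352].mean(0)))
Rc=np.array(p['R']);c=R.inv().apply(-Rc.T@p['t']-x)
def tl(uv,z):
    d=R.inv().apply(Rc.T@np.linalg.inv(p['camera_matrix'])@np.array([*uv,1.]));return np.round(c+d*(z-c[2])/d[2],1)
print(tl((181,166.5),-16.4),tl((324.5,163),-16.4),tl((252.7,158),-2.4),'c:',tl((255.5,151.5),-16.4),tl((255,143.5),-2.4))
t=ctrl.capture('top');print([(np.round(ray(t,d['point'],3)[:2]),round(d['score'],2)) for d in ctrl.landmark_of('box_a',t)])
E
```

```text
88 [(168, 162, 162), (169, 164, 163), (169, 164, 163), (169, 164, 163), (169, 163, 164), (156, 152, 151), (165, 160, 159), (167, 157, 149), (227, 201, 139), (235, 212, 142), (217, 164, 103), (197, 125, 70), (197, 125, 70), (197, 125, 70), (199, 130, 71), (223, 185, 86), (231, 208, 92), (229, 205, 90), (214, 174, 79), (177, 119, 64)] | [(118, 76, 45), (118, 77, 45), (119, 77, 46), (118, 77, 46), (121, 81, 46), (141, 103, 50), (151, 113, 52), (149, 111, 52), (134, 93, 48), (140, 90, 51), (144, 93, 53), (144, 93, 53), (144, 94, 54), (164, 126, 81), (182, 153, 104), (154, 133, 101), (113, 109, 108), (111, 107, 107), (115, 112, 111), (114, 110, 110)]
94 [(181, 175, 175), (178, 173, 172), (181, 175, 174), (184, 177, 177), (176, 170, 169), (175, 170, 169), (174, 169, 168), (178, 172, 170), (207, 189, 152), (235, 221, 152), (230, 210, 141), (207, 149, 90), (206, 145, 87), (206, 145, 87), (206, 147, 87), (215, 163, 91), (228, 196, 99), (232, 205, 99), (224, 185, 92), (191, 135, 78)] | [(123, 84, 51), (124, 85, 52), (125, 85, 53), (125, 85, 52), (128, 90, 52), (149, 111, 57), (155, 117, 58), (
[... 293 characters left out ...]
71), (181, 175, 174), (183, 178, 177), (187, 181, 179), (197, 187, 175), (219, 205, 165), (232, 223, 160), (235, 227, 159), (235, 227, 159), (234, 225, 155), (223, 211, 142), (184, 167, 111)] | [(109, 82, 54), (109, 82, 54), (109, 81, 53), (108, 81, 53), (108, 80, 52), (108, 80, 53), (108, 80, 53), (109, 81, 53), (109, 81, 53), (112, 84, 55), (130, 105, 70), (177, 156, 104), (219, 205, 139), (230, 220, 152), (234, 226, 158), (234, 227, 159), (224, 213, 148), (172, 158, 124)]
[ 48.4 -30.5 -16.4] [ 49.9  27.8 -16.4] [48.8 -1.4 -2.4] c: [ 54.6  -0.1 -16.4] [55.3 -0.4 -2.4]
[(array([ 751., -281.]), 0.83), (array([ 531., -190.]), 0.78), (array([ 336., -208.]), 0.72), (array([ 259., -318.]), 0.7)]
```

Box_b slipped about 5.5 mm back and yawed about 1.2° in the grip, and I'm correcting for both. Going to pre-contact.

Call:
send_rows:
  targets:
    - [1, 0, 0.001, 0, 0, 0, 0.02]
    - [1, 0.0035, 0, 0.0115, 0, 0, 0]
    - [1, 0.0035, 0, 0.0115, 0, 0, 0]
    - [1, 0.0035, 0, 0.0115, 0, 0, 0]
    - [1, 0.0035, 0, 0.0105, 0, 0, 0]
    - [1, 0.0035, 0, 0.0085, 0, 0, 0]
    - [1, 0.0027, 0, 0.0053, 0, 0, 0]
    - [1, 0, 0, 0, 0, 0, 0]
    - [1, 0, 0, 0, 0, 0, 0]
    - [1, 0, 0, 0, 0, 0, 0]

```text
time_s: 25.7
eef_pos: [596.3, 169.3, 71.0]
ee_rot: [0.006, 0.965, 0.001, -0.263]
force: [-0.1, -1.7, -0.0]
grip_width: 0.692
grip_force: 32.7
```

```bash
python3 st.py;python3 - <<'E'
from rig import ctrl
from h import *
p=ctrl.capture('wrist');g=p['img'].astype(int)
f=lambda a:[tuple(int(q) for q in k) for k in a]
for c in (200,300): print(c,f([g[r:r+2,c-2:c+3].mean((0,1)) for r in range(104,174,2)]))
for r in (124,128): print(r,f(g[r:r+2,110:140].mean(0)[::2]),'|',f(g[r:r+2,380:410].mean(0)[::2]))
E
```

```text
[596.2 169.3  70.8] [[0.862, 0.005, -0.508], [-0.001, -1.0, -0.011], [-0.508, 0.01, -0.861]] F [ 0.02  0.44 -0.19] T [ 0.024 -0.28   0.02 ] 25.85 0.6932069700336801
200 [(234, 209, 140), (234, 209, 140), (234, 208, 139), (234, 208, 139), (233, 207, 139), (233, 207, 139), (233, 207, 139), (233, 206, 138), (233, 205, 138), (232, 205, 138), (232, 205, 138), (232, 205, 137), (231, 204, 137), (231, 203, 137), (211, 177, 119), (118, 88, 57), (94, 62, 37), (157, 102, 57), (195, 126, 69), (197, 127, 70), (197, 127, 70), (197, 126, 70), (196, 126, 70), (183, 125, 75), (153, 124, 84), (148, 124, 85), (148, 124, 85), (142, 121, 89), (125, 117, 102), (122, 118, 107), (138, 132, 120), (208, 202, 186), (235, 235, 231), (235, 237, 240), (235, 237, 240)]
300 [(153, 128, 87), (153, 128, 87), (153, 128, 87), (153, 128, 87), (153, 128, 87), (153, 128, 87), (153, 128, 87), (153, 128, 87), (153, 129, 87), (153, 129, 87), (153, 128, 87), (153, 128, 87), (153, 128, 87), (141, 116, 78), (101, 72, 46), (90, 60, 37), (106, 70, 42), (118, 77, 46), (118, 77, 46), (118, 78, 47), (118, 78, 47), (119, 78, 47), (12
[... 531 characters left out ...]
0, 83), (147, 123, 85), (150, 126, 86), (152, 127, 87), (152, 128, 87), (154, 129, 88), (179, 149, 102), (184, 154, 104), (143, 126, 101), (112, 108, 108), (112, 109, 109), (118, 114, 114)]
128 [(170, 163, 160), (221, 194, 142), (236, 215, 144), (237, 215, 145), (237, 215, 145), (237, 215, 145), (237, 215, 145), (237, 215, 145), (237, 215, 146), (237, 215, 146), (237, 215, 146), (237, 215, 145), (237, 214, 144), (237, 214, 144), (237, 213, 143)] | [(134, 111, 77), (134, 112, 77), (138, 115, 79), (141, 117, 80), (141, 116, 79), (145, 120, 82), (158, 133, 90), (176, 147, 100), (179, 150, 102), (185, 155, 105), (175, 148, 103), (121, 113, 107), (110, 106, 106), (115, 111, 111), (119, 116, 115)]
```

Call:
send_rows:
  targets:
    - [1, 0.0002, 0, 0.001, 0, 0, 0]
    - [1, 0.0002, 0, 0.001, 0, 0, 0]
    - [1, 0.0002, 0, 0.001, 0, 0, 0]
    - [1, 0.0002, 0, 0.001, 0, 0, 0]
    - [1, 0.0002, 0, 0.0005, 0, 0, 0]
    - [1, 0.0001, 0, 0.0005, 0, 0, 0]
    - [1, 0, 0, 0, 0, 0, 0]
    - [1, 0, 0, 0, 0, 0, 0]
    - [1, 0, 0, 0, 0, 0, 0]
    - [1, 0, 0, 0, 0, 0, 0]

```text
time_s: 27.15
eef_pos: [594.6, 169.3, 65.9]
ee_rot: [0.006, 0.965, 0.001, -0.263]
force: [0.8, 1.2, 3.6]
grip_width: 0.698
grip_force: 33.1
```

```bash
python3 st.py
```

```text
[594.6 169.2  65.9] [[0.862, 0.005, -0.508], [-0.001, -1.0, -0.011], [-0.508, 0.01, -0.861]] F [0.91 0.54 3.27] T [ 0.124 -0.012 -0.07 ] 27.3 0.6939535045896554
```

Contact (about 3 N). Slide down to the batten.

Call:
send_rows:
  targets:
    - [1, 0.0005, 0, -0.0001, 0, 0, 0]
    - [1, 0.0005, 0, -0.0001, 0, 0, 0]
    - [1, 0.0005, 0, -0.0001, 0, 0, 0]
    - [1, 0.0005, 0, -0.0001, 0, 0, 0]
    - [1, 0, 0, 0, 0, 0, 0]
    - [1, 0, 0, 0, 0, 0, 0]
    - [1, 0, 0, 0, 0, 0, 0]
    - [1, 0, 0, 0, 0, 0, 0]
    - [1, 0, 0, 0, 0, 0, 0]
    - [1, 0, 0, 0, 0, 0, 0]

```text
time_s: 28.55
eef_pos: [596.5, 169.2, 65.0]
ee_rot: [0.006, 0.965, 0.001, -0.263]
force: [0.5, -0.3, 3.0]
grip_width: 0.689
grip_force: 33.0
```

```bash
python3 st.py
```

```text
[596.5 169.2  65. ] [[0.861, 0.005, -0.508], [-0.001, -1.0, -0.011], [-0.508, 0.01, -0.861]] F [ 0.71 -0.36  2.92] T [ 0.053 -0.153  0.019] 28.7 0.6885051029654863
```

Call:
send_rows:
  targets:
    - [1, 0.0005, 0, -0.0001, 0, 0, 0]
    - [1, 0.0005, 0, -0.0001, 0, 0, 0]
    - [1, 0.0005, 0, -0.0001, 0, 0, 0]
    - [1, 0.0005, 0, -0.0001, 0, 0, 0]
    - [1, 0, 0, 0, 0, 0, 0]
    - [1, 0, 0, 0, 0, 0, 0]
    - [1, 0, 0, 0, 0, 0, 0]
    - [1, 0, 0, 0, 0, 0, 0]
    - [1, 0, 0, 0, 0, 0, 0]
    - [1, 0, 0, 0, 0, 0, 0]

```text
time_s: 29.95
eef_pos: [597.0, 169.3, 64.9]
ee_rot: [0.006, 0.964, 0.001, -0.266]
force: [-10.7, -1.2, 8.9]
grip_width: 0.693
grip_force: 32.6
```

```bash
python3 st.py
```

```text
[597.  169.3  64.9] [[0.859, 0.005, -0.512], [-0.001, -1.0, -0.012], [-0.512, 0.011, -0.859]] F [-9.84 -1.02  7.47] T [-0.137  1.791 -0.103] 30.1 0.6954343765815317
```

Call:
send_rows:
  targets:
    - [1, -0.0005, 0, 0, 0, 0, 0]
    - [1, -0.0003, 0, 0.0003, 0, 0, 0]
    - [1, 0, 0, 0.0003, 0, 0, 0]
    - [1, 0, 0, 0, 0, 0, 0]
    - [-0.3, 0, 0, 0, 0, 0, 0]
    - [-0.45, 0, 0, 0, 0, 0, 0]
    - [-0.6, 0, 0, 0, 0, 0, 0]
    - [-0.8, 0, 0, 0, 0, 0, 0]
    - [-1, 0, 0, 0, 0, 0, 0]
    - [-1, 0, 0, 0, 0, 0, 0]

```text
time_s: 31.35
eef_pos: [597.4, 169.2, 64.2]
ee_rot: [0.006, 0.965, 0.001, -0.263]
force: [0.7, 1.5, -0.2]
grip_width: 0.999
grip_force: 0.0
```

Call:
send_rows:
  targets:
    - [-1, 0, 0, 0, 0, 0, 0]
    - [-1, 0, 0, -0.01, 0, 0, 0]
    - [-1, 0, 0, -0.025, 0, 0, 0]
    - [-1, 0, 0, -0.04, 0, 0, 0]
    - [-1, 0, 0, -0.02, 0, 0, 0]
    - [-1, 0, 0, 0, 0, 0, 0]
    - [-1, 0, 0, 0, 0, 0, 0]
    - [-1, 0, 0, 0, 0, 0, 0]
    - [-1, 0, 0, 0, 0, 0, 0]
    - [-1, 0, 0, 0, 0, 0, 0]

```text
time_s: 32.6
eef_pos: [645.5, 170.3, 146.0]
ee_rot: [0.006, 0.965, 0.001, -0.263]
force: [0.1, -0.1, -0.4]
grip_width: 1.0
grip_force: 0.0
```

```bash
python3 st.py; python3 - <<'E'
from rig import ctrl
from h import *
p=ctrl.capture('wrist');cv2.imwrite('pics/b_after.png',p['img'][:,:,::-1]);g=p['img'].astype(int)
f=lambda a:[tuple(int(q) for q in k) for k in a]
# expected box b corners with bed v, foot at 64, slope +12.5
v=np.array([701.6,167.5,np.pi+np.radians(1.2)])
r=bedR(v[2])
c=lambda s,y,z:B(v,[64+s*np.cos(.218)-z*np.sin(.218),y,s*np.sin(.218)+z*np.cos(.218)])
print('pred top corners',np.round(proj(p,[c(0,-32,14),c(0,28,14),c(104,-32,14),c(104,28,14)]),0).tolist())
h=cv2.cvtColor(p['img'],cv2.COLOR_RGB2HSV).astype(int)
m=(h[:,:,1]<50)&(h[:,:,2]>140)
for r0 in range(100,300,12):
    row=np.nonzero(m[r0,140:370])[0]; print(r0,row.min()+140 if len(row) else None,row.max()+140 if len(row) else None,len(row))
E
python3 bat.py
```

```text
[645.6 170.3 146.1] [[0.861, 0.005, -0.508], [-0.001, -1.0, -0.011], [-0.508, 0.01, -0.861]] F [ 0.25 -0.23 -0.09] T [-0.    -0.273  0.009] 32.75 1.0005180398656048
pred top corners [[214.0, 133.0], [301.0, 131.0], [222.0, 265.0], [298.0, 264.0]]
100 140 162 23
112 140 164 25
124 140 369 30
136 140 296 114
148 140 296 88
160 140 295 97
172 140 295 102
184 140 295 109
196 140 295 100
208 140 295 120
220 140 294 90
232 140 294 115
244 140 369 77
256 165 294 73
268 166 290 81
280 167 290 68
292 164 290 96
cols 173 337 ctr 255.0 row 25.5 slope deg -1.17 1779
cols 186 328 ctr 257.0 row 125.5 slope deg -1.11 1268
cols 297 331 ctr 314.0 row 199.6 slope deg -1.97 260
cols 185 214 ctr 199.5 row 201.6 slope deg 1.82 217
cols 296 323 ctr 309.5 row 257.6 slope deg -3.63 196
```

Call:
send_rows:
  targets:
    - [-1, 0, 0, -0.02, 0, 0.177, 0]
    - [-1, 0, 0, -0.02, 0, 0.177, 0]
    - [-1, 0, 0, -0.02, 0, 0.177, 0]
    - [-1, -0.0193, 0.0521, -0.001, 0, 0, 0]
    - [-1, -0.0193, 0.0521, -0.001, 0, 0, 0]
    - [-1, -0.0193, 0.0521, -0.001, 0, 0, 0]
    - [-1, -0.0193, 0.0521, -0.001, 0, 0, 0]
    - [-1, -0.0193, 0.0521, -0.001, 0, 0, 0]
    - [-1, -0.0193, 0.0521, -0.001, 0, 0, 0]
    - [-1, -0.0193, 0.0521, -0.001, 0, 0, 0]

```text
time_s: 34.1
eef_pos: [532.3, -195.9, 213.1]
ee_rot: [0.005, 1.0, 0.003, -0.001]
force: [0.6, -0.8, 0.4]
grip_width: 1.003
grip_force: 0.0
```

Call:
send_rows:
  targets:
    - [-1, 0, 0, 0, 0, 0, -0.173]
    - [-1, 0, 0, 0.02, 0, 0, -0.173]
    - [-1, 0, 0, 0.03, 0, 0, 0]
    - [-1, 0, 0, 0.03, 0, 0, 0]
    - [-1, 0, 0, 0.02, 0, 0, 0]
    - [-1, 0, 0, 0, 0, 0, 0]
    - [-1, 0, 0, 0, 0, 0, 0]
    - [-1, 0, 0, 0, 0, 0, 0]
    - [-1, 0, 0, 0, 0, 0, 0]
    - [-1, 0, 0, 0, 0, 0, 0]

```text
time_s: 35.35
eef_pos: [533.1, -195.4, 113.0]
ee_rot: [0.005, 0.985, 0.175, -0.002]
force: [-0.1, -0.2, -0.6]
grip_width: 0.999
grip_force: 0.0
```

```bash
python3 st.py; python3 top.py 17 185; python3 top.py 17 170
```

```text
[ 533.  -195.3  112.8] [[0.939, 0.344, -0.002], [0.344, -0.939, -0.01], [-0.005, 0.009, -1.0]] F [-0.04  0.52 -0.01] T [ 0.002  0.002 -0.005] 35.5 0.9980301217058567
white [ 536.54437256 -192.58473206] [102.99663544  59.38660812] 17.631790161132812
lm [(array([ 346.8, -201.6]), 0.97), (array([ 535.8, -192.6]), 0.59)]
white [ 577.   -261.75] [ 62.5 105. ] 90.0
white [ 536.50984192 -192.68205261] [103.57648468  60.09906006] 17.667638778686523
white [ 598.74998474 -106.75001526] [61.49999237 26.49999619] -0.0
lm [(array([ 347.5, -203.2]), 0.59)]
```

Call:
send_rows:
  targets:
    - [-1, 0.0042, -0.0013, 0, 0.0105, 0.005, 0.043]
    - [-1, 0, 0, 0.03, 0, 0, 0]
    - [-1, 0, 0, 0.03, 0, 0, 0]
    - [-1, 0, 0, 0.025, 0, 0, 0]
    - [-1, 0, 0, 0.015, 0, 0, 0]
    - [-1, 0, 0, 0.008, 0, 0, 0]
    - [-1, 0, 0, 0.003, 0, 0, 0]
    - [-1, 0, 0, 0.001, 0, 0, 0]
    - [-1, 0, 0, 0, 0, 0, 0]
    - [-1, 0, 0, 0, 0, 0, 0]

```text
time_s: 36.95
eef_pos: [536.6, -192.6, 1.0]
ee_rot: [-0.001, 0.988, 0.153, 0.0]
force: [0.3, 0.6, -0.3]
grip_width: 0.999
grip_force: 0.0
```

```bash
python3 st.py; python3 - <<'E'
from rig import ctrl
from h import *
p=ctrl.capture('wrist');g=p['img'].min(2).astype(int);np.set_printoptions(linewidth=300)
for r in (165,200): print(r,g[r:r+3,165:205:2].mean(0).astype(int),g[r:r+3,310:350:2].mean(0).astype(int))
for c in (200,255,310): print(c,g[130:170:2,c-1:c+2].mean(1).astype(int))
E
```

```text
[ 536.5 -192.6    0.9] [[0.953, 0.303, -0.0], [0.303, -0.953, 0.001], [0.0, -0.001, -1.0]] F [-0.28 -0.05 -0.29] T [ 0.007 -0.002  0.008] 37.1 0.9973706108562737
165 [129 129 129 129 129 128 129 129 129 129 209 229 229 229 229 229 229 229 229 229] [229 229 229 229 224 229 229 229 229 214 141 129 129 129 129 129 129 129 129 128]
200 [128 127 128 128 128 128 128 128 128 128 131 198 227 229 229 229 223 185 127 200] [204 144 194 226 229 229 229 225 191 127 128 128 128 128 127 128 128 128 128 128]
200 [134 133 133 132 131 132 131 130 131 130 130 129 124 129 141 216 229 229 229 229]
255 [134 134 133 133 133 133 133 132 132 132 132 131 124 128 133 209 229 229 229 229]
310 [134 134 133 132 132 132 132 132 132 131 131 129 124 128 134 208 229 229 229 229]
```

Call:
send_rows:
  targets:
    - [1, 0, 0, 0, 0, 0, 0]
    - [1, 0, 0, 0, 0, 0, 0]
    - [1, 0, 0, 0, 0, 0, 0]
    - [1, 0, 0, 0, 0, 0, 0]
    - [1, 0, 0, 0, 0, 0, 0]
    - [1, 0, 0, 0, 0, 0, 0]
    - [1, 0, 0, -0.005, 0, 0, 0]
    - [1, 0, 0, -0.02, 0, 0, 0]
    - [1, 0, 0, -0.035, 0, 0, 0]
    - [1, 0, 0, -0.04, 0, 0, 0]
  squeeze: 45

```text
time_s: 38.4
eef_pos: [536.0, -192.4, 101.2]
ee_rot: [-0.001, 0.988, 0.153, -0.001]
force: [-0.1, -0.9, -0.6]
grip_width: 0.689
grip_force: 48.6
```

Call:
send_rows:
  targets:
    - [1, 0, 0, -0.05, 0, 0, 0.139]
    - [1, 0, 0, -0.055, 0, 0, 0.139]
    - [1, 0.0145, -0.0515, -0.006, 0, 0, 0]
    - [1, 0.0145, -0.0515, -0.006, 0, 0, 0]
    - [1, 0.0145, -0.0515, -0.006, 0, 0, 0]
    - [1, 0.0145, -0.0515, -0.006, 0, 0, 0]
    - [1, 0.0145, -0.0515, -0.006, 0, 0, 0]
    - [1, 0.0145, -0.0515, -0.006, 0, 0, 0]
    - [1, 0.0145, -0.0515, -0.006, 0, 0, 0]
    - [1, 0, 0, 0, 0, 0, 0]

```text
time_s: 39.65
eef_pos: [627.0, 173.9, 247.7]
ee_rot: [-0.001, 1.0, 0.017, -0.0]
force: [0.6, -1.8, -1.0]
grip_width: 0.688
grip_force: 48.6
```

```bash
python3 st.py
```

```text
[626.9 170.7 247.6] [[1.0, 0.03, -0.001], [0.03, -1.0, 0.001], [-0.001, -0.001, -1.0]] F [-0.31 -0.05 -1.31] T [-0.003 -0.018 -0.007] 39.8 0.6890583738310891
```

Call:
send_rows:
  targets:
    - [1, 0, 0.0007, 0, 0, 0, 0.009]
    - [1, 0, 0, 0, 0, -0.178, 0]
    - [1, 0, 0, 0, 0, -0.178, 0]
    - [1, 0, 0, 0, 0, -0.178, 0]
    - [1, 0.0221, 0, 0.0189, 0, 0, 0]
    - [1, 0.0221, 0, 0.0189, 0, 0, 0]
    - [1, 0.0221, 0, 0.0189, 0, 0, 0]
    - [1, 0.0221, 0, 0.0189, 0, 0, 0]
    - [1, 0.0221, 0, 0.0189, 0, 0, 0]
    - [1, 0, 0, 0, 0, 0, 0]

```text
time_s: 41.05
eef_pos: [673.9, 170.6, 107.2]
ee_rot: [0.002, 0.964, 0.01, -0.265]
force: [-0.0, -0.1, -1.2]
grip_width: 0.688
grip_force: 48.7
```

```bash
cat > look.py <<'E'
from rig import ctrl
from h import *
import sys
p=ctrl.capture('wrist');g=p['img'].astype(int)
f=lambda a:' '.join('%d/%d'%(k[0],k[2]) for k in a)
r0,r1=int(sys.argv[1]),int(sys.argv[2])
for c in (200,255,310): print(c,f([g[r:r+2,c-2:c+3].mean((0,1)) for r in range(r0,r1,2)]))
for r in map(int,sys.argv[3:]): print(r,'L100',f(g[r:r+2,100:190].mean(0)[::2]),'| R310',f(g[r:r+2,310:412].mean(0)[::2]))
E
python3 st.py; python3 st.py; python3 look.py 70 180 90 170
```

```text
[674.2 170.9 111. ] [[0.862, 0.021, -0.506], [0.019, -1.0, -0.009], [-0.506, -0.002, -0.863]] F [-0.21 -0.01 -0.68] T [ 0.024 -0.263  0.028] 41.2 0.6870834953374929
[674.4 171.1 112.3] [[0.862, 0.021, -0.507], [0.019, -1.0, -0.009], [-0.507, -0.002, -0.862]] F [-0.14  0.17 -0.54] T [ 0.007 -0.317 -0.028] 41.35 0.6877506751468004
200 234/139 234/140 234/140 234/140 234/141 234/140 235/140 235/141 235/141 232/138 175/97 112/49 180/64 200/70 200/70 199/70 204/79 229/128 235/142 235/142 236/142 236/142 236/142 236/142 236/142 236/142 236/142 236/142 236/142 236/142 235/142 236/142 235/142 234/140 233/140 234/140 235/142 236/142 236/142 236/142 234/140 198/125 127/106 125/109 178/154 229/217 235/238 235/240 236/241 237/241 235/233 216/201 204/187 205/186 207/186
255 144/83 144/83 145/83 145/83 144/83 144/83 145/83 145/83 145/83 145/83 138/77 103/49 108/42 117/45 118/45 117/45 120/49 139/76 145/83 145/84 145/83 145/83 145/83 145/84 145/83 145/83 145/83 145/83 145/83 145/84 145/83 145/83 145/84 145/83 145/83 145/84 145/83 145/83 145/84 145/83 144/84 133/92 120/104 123/107 143/124 170/147 18
[... 1304 characters left out ...]
/161 177/171 185/179 186/180 177/171 177/170 176/170 173/167 170/164 173/167 172/166 173/167 173/167 166/160 162/157 168/163 169/164 178/172 178/172 175/169 177/170 175/168 176/170 166/160 169/163 197/160 236/162 237/163 237/163 237/163 237/165 237/164 237/159 237/148 236/220 237/240 237/242 | R310 171/148 171/148 171/148 176/153 184/159 184/160 184/159 183/158 173/150 141/98 144/83 143/83 164/94 166/95 167/95 174/99 181/103 185/105 186/105 186/106 149/105 116/112 115/111 115/112 111/108 112/108 117/113 120/116 120/116 116/113 115/112 115/112 115/112 112/109 108/105 110/107 116/113 119/115 118/114 119/115 121/117 119/115 116/113 116/113 112/109 112/109 119/114 117/114 113/110 113/111 118/115
```

Call:
send_rows:
  targets:
    - [1, 0.0022, 0, 0.0115, 0, 0, 0]
    - [1, 0.0024, 0, 0.0115, 0, 0, 0]
    - [1, 0.0024, 0, 0.0115, 0, 0, 0]
    - [1, 0.0024, 0, 0.0105, 0, 0, 0]
    - [1, 0.0024, 0, 0.0085, 0, 0, 0]
    - [1, 0.0023, 0, 0.0076, 0, 0, 0]
    - [1, 0, 0, 0, 0, 0, 0]
    - [1, 0, 0, 0, 0, 0, 0]
    - [1, 0, 0, 0, 0, 0, 0]
    - [1, 0, 0, 0, 0, 0, 0]

```text
time_s: 42.65
eef_pos: [655.2, 170.7, 51.0]
ee_rot: [0.002, 0.965, 0.01, -0.264]
force: [-0.3, 0.1, -0.4]
grip_width: 0.694
grip_force: 48.7
```

```bash
python3 st.py; python3 look.py 120 170 124 
```

```text
[655.1 170.7  50.9] [[0.86, 0.021, -0.509], [0.019, -1.0, -0.01], [-0.509, -0.001, -0.861]] F [-0.21  0.25 -1.27] T [-0.007 -0.312 -0.036] 42.8 0.6869314500265311
200 228/132 228/132 228/133 228/132 197/109 103/46 104/41 185/66 205/73 204/72 205/73 205/72 205/73 184/76 144/81 140/82 133/94 129/112 131/114 184/159 235/224 240/243 240/244 240/244 240/244
255 151/87 151/87 151/87 151/87 136/75 99/43 93/38 114/45 122/48 122/48 122/48 122/47 122/48 133/64 150/85 151/87 139/97 128/110 129/113 149/129 177/154 190/165 193/168 193/167 192/166
310 158/90 158/90 158/90 158/90 142/78 101/45 95/38 114/45 123/48 123/48 123/49 123/48 123/49 134/63 155/87 157/91 142/98 127/109 128/112 146/127 176/153 190/165 193/168 194/167 193/167
124 L100 179/173 181/175 176/169 178/171 171/165 176/169 190/173 234/152 240/154 240/153 240/153 240/153 240/153 240/153 240/154 240/154 240/154 240/153 240/153 240/152 240/151 240/151 240/149 239/148 239/146 238/146 239/146 239/146 239/146 239/147 239/147 239/147 239/147 239/147 239/147 239/147 239/147 240/149 240/149 239/147 239/145 237/144 236/142 235/141 233/139 | R310 158/90 158/91 158/91 157/90 157/90 156/89 156/90 155/89 156/89 157/90 156/89 156/90 156/90 157/90 157/90 157/90 156/89 155/90 154/88 154/88 152/87 153/87 153/87 152/87 152/87 151/87 151/87 151/87 150/86 149/86 150/86 150/86 151/86 150/86 149/86 147/85 146/84 144/83 142/81 142/82 142/82 143/83 143/83 143/83 147/85 171/97 175/100 176/101 160/102 125/118 127/124
```

Call:
send_rows:
  targets:
    - [1, 0.0002, 0, 0.001, 0, 0, 0]
    - [1, 0.0002, 0, 0.001, 0, 0, 0]
    - [1, 0.0002, 0, 0.001, 0, 0, 0]
    - [1, 0.0001, 0, 0.0005, 0, 0, 0]
    - [1, 0, 0, 0, 0, 0, 0]
    - [1, 0, 0, 0, 0, 0, 0]
    - [1, 0, 0, 0, 0, 0, 0]
    - [1, 0, 0, 0, 0, 0, 0]
    - [1, 0, 0, 0, 0, 0, 0]
    - [1, 0, 0, 0, 0, 0, 0]

```text
time_s: 44.1
eef_pos: [653.9, 170.7, 47.5]
ee_rot: [0.002, 0.964, 0.01, -0.264]
force: [1.3, 0.2, 1.2]
grip_width: 0.69
grip_force: 48.9
```

```bash
python3 st.py
```

```text
[653.9 170.7  47.5] [[0.86, 0.021, -0.509], [0.019, -1.0, -0.01], [-0.509, -0.001, -0.861]] F [ 0.69 -0.07  1.18] T [ 0.043 -0.242 -0.03 ] 44.25 0.6861031276490399
```

Call:
send_rows:
  targets:
    - [1, 0.0001, 0, 0.0003, 0, 0, 0]
    - [1, 0.0005, 0, -0.0001, 0, 0, 0]
    - [1, 0.0005, 0, -0.0001, 0, 0, 0]
    - [1, 0.0005, 0, -0.0001, 0, 0, 0]
    - [1, 0.0005, 0, -0.0001, 0, 0, 0]
    - [1, 0, 0, 0, 0, 0, 0]
    - [1, 0, 0, 0, 0, 0, 0]
    - [1, 0, 0, 0, 0, 0, 0]
    - [1, 0, 0, 0, 0, 0, 0]
    - [1, 0, 0, 0, 0, 0, 0]

```text
time_s: 45.5
eef_pos: [655.7, 170.7, 46.4]
ee_rot: [0.002, 0.964, 0.01, -0.264]
force: [-1.0, 0.3, 4.3]
grip_width: 0.688
grip_force: 49.2
```

```bash
python3 st.py
```

```text
[655.8 170.7  46.4] [[0.86, 0.021, -0.509], [0.019, -1.0, -0.009], [-0.509, -0.001, -0.861]] F [-0.02  0.02  3.94] T [ 0.013  0.165 -0.023] 45.65 0.6929504497220713
```

Call:
send_rows:
  targets:
    - [1, 0.0005, 0, -0.0001, 0, 0, 0]
    - [1, 0.0005, 0, -0.0001, 0, 0, 0]
    - [1, 0.0005, 0, -0.0001, 0, 0, 0]
    - [1, 0, 0, 0, 0, 0, 0]
    - [1, 0, 0, 0, 0, 0, 0]
    - [1, 0, 0, 0, 0, 0, 0]
    - [1, 0, 0, 0, 0, 0, 0]
    - [1, 0, 0, 0, 0, 0, 0]
    - [1, 0, 0, 0, 0, 0, 0]
    - [1, 0, 0, 0, 0, 0, 0]

```text
time_s: 46.9
eef_pos: [655.9, 170.8, 46.4]
ee_rot: [0.002, 0.964, 0.01, -0.267]
force: [-10.3, -2.1, 8.2]
grip_width: 0.685
grip_force: 49.0
```

```bash
python3 st.py
```

```text
[655.9 170.8  46.4] [[0.858, 0.021, -0.514], [0.019, -1.0, -0.01], [-0.514, -0.001, -0.858]] F [-10.68  -1.4    8.19] T [-0.194  1.881  0.102] 47.05 0.6871019781605842
```

Same seating signature at the batten. Ease off, press lightly, release and retreat.

Call:
send_rows:
  targets:
    - [1, -0.0005, 0, 0, 0, 0, 0]
    - [1, -0.0003, 0, 0.0003, 0, 0, 0]
    - [1, 0, 0, 0.0003, 0, 0, 0]
    - [1, 0, 0, 0, 0, 0, 0]
    - [-0.3, 0, 0, 0, 0, 0, 0]
    - [-0.45, 0, 0, 0, 0, 0, 0]
    - [-0.6, 0, 0, 0, 0, 0, 0]
    - [-0.8, 0, 0, 0, 0, 0, 0]
    - [-1, 0, 0, 0, 0, 0, 0]
    - [-1, 0, 0, 0, 0, 0, 0]

```text
time_s: 48.3
eef_pos: [656.2, 170.7, 45.7]
ee_rot: [0.002, 0.964, 0.01, -0.264]
force: [-1.0, 0.2, -0.0]
grip_width: 0.998
grip_force: 0.0
```

Call:
send_rows:
  targets:
    - [-1, 0, 0, 0, 0, 0, 0]
    - [-1, 0, 0, -0.01, 0, 0, 0]
    - [-1, 0, 0, -0.02, 0, 0, 0]
    - [-1, 0, 0, -0.03, 0, 0, 0]
    - [-1, -0.01, 0, -0.04, 0, 0.15, 0]
    - [-1, -0.03, 0, -0.04, 0, 0.15, 0]
    - [-1, -0.04, 0, -0.03, 0, 0.15, 0]
    - [-1, -0.05, 0, -0.02, 0, 0, 0]
    - [-1, -0.05, 0, 0, 0, 0, 0]
    - [-1, 0, 0, 0, 0, 0, 0]

```text
time_s: 49.55
eef_pos: [553.1, 167.9, 249.7]
ee_rot: [-0.0, 0.999, 0.011, -0.05]
force: [0.5, -0.9, 0.9]
grip_width: 1.002
grip_force: 0.0
```

```bash
python3 st.py; python3 - <<'E'
from rig import ctrl
from h import *
a=ctrl.capture('wrist')['img'][:,:,::-1];b=ctrl.capture('scene')['img'][:,:,::-1];t=ctrl.capture('top')['img'][:,:,::-1]
R=lambda i:cv2.resize(i,(300,300),interpolation=cv2.INTER_CUBIC)
cv2.imwrite('pics/final.png',cv2.hconcat([cv2.resize(a,(480,360))[:300].copy(),R(b[130:255,260:385])]))
E
```

```text
[556.  167.6 249.2] [[0.995, 0.021, -0.099], [0.021, -1.0, -0.0], [-0.099, -0.002, -0.995]] F [0.42 0.3  0.08] T [ 0.024 -0.063 -0.002] 49.7 0.996831515759038
```

View pics/final.png

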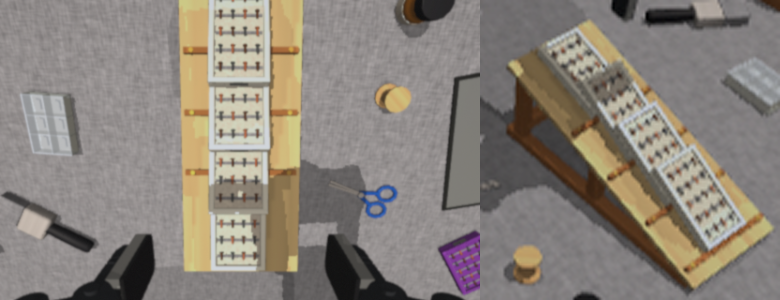

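All four boxes are in line and overlapping (wrist view columns 208–270), each against its batten. The bystanders look undisturbed, so I'm handing in.

```bash
python3 -c "
from rig import ctrl
print(ctrl.finish_job())"
```

```text
the job is handed in; nothing more can be done
None
```

The three fly boxes are laid roof-tile fashion behind the lower battens, working down from the top and in line with box_top to within about 1 mm, and I handed the job in at about 50 s; no judging result came back.

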